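Level the bread warmer, load the rolls and latch it

TASK

Steady the warming chest first: screw its outrigger foot down until the rubber sole just touches the counter, without jacking it hard against it. Then swing the hasp off the catch, tip the lid right up, put every roll from the oven tray side by side on the floor of the chest, shut the lid fully and swing the hasp back over the catch. Leave the other things on the counter where they stand.

Things in the scene. Friction and masses are not known exactly. Their poses are not given: they have to be found in the camera images.
- chest: steel warming chest, fixed. Origin on the counter under its centre; x points away from its front, z up. Outside 150 (x) by 282 (y) mm; walls 6 mm; inner floor 31 mm, rim 98 mm and shut lid's top 108 mm above the counter. Hasp on the front edge at y = +70, lid's lip at y = -60 mm; an outrigger arm 60 mm wide, top 60 mm high, at the -y end carries the foot at x = -45, y = -205 mm
- foot_knob (a point): centre of the square orange hand knob on top of the levelling foot, 30 by 30 mm across flats and 26 mm tall (88 mm above the foot's sole). Its x and y axes are square to the flats, z up; it turns and sinks with the foot. Free space 25 mm or more all round; the arm below it is at least 14 mm under the knob's underside
- foot_sole (a point): where the underside of the foot's round rubber sole (44 mm across, 12 mm thick) lies when not squeezed; its height is the gap to the counter (the chest's origin is at counter level), 8 to 16 mm at the start. The rubber gives: below counter level the height is negative and the sole pushes back by about 8 N per mm, which adds 0.015 N m per mm to the torque on the knob
- foot_turn (a joint): turn of the foot's screw in rad; it grows as the knob is turned clockwise seen from above, and each full turn lowers the foot by 12 mm (1.91 mm a rad). Friction 0.06 N m; it stays where it is left
- lid (a joint): lid angle in rad: 0 shut, grows as the front edge is lifted, stop at 1.9 (leaning back past upright). Stiff hinge along the chest's y: it stays where it is left; lifting the lip takes about 4 N, pushing down about 2 N
- lid_lip (a point): grip point of the black lip that sticks out forward from the lid's front edge, 30 mm wide (chest y), 34 mm long, 12 mm thick; the point is 20 mm in front of the edge. Free space below, in front and on both sides. Pinched across its width it can pivot between the fingers as the lid swings
- lid_hinge (a point): on the hinge line of the lid at the chest's far rim, 98 mm up; the lip point lies 170 mm in front of it, 6 mm above it and 60 mm to its right when shut
- hasp (a joint): hasp angle in rad: 0 lying flat on the lid with its slot over the brass catch, grows as its end is lifted and swung over towards the chest's front, stop at 2.7 (pointing forward). Loose: it falls to whichever side it leans to, upright is near 1.4
- hasp_grip (a point): centre of the red grip roller at the end of the brass hasp, a cylinder 14 mm in diameter and 30 mm long along the hinge line (chest y), with flat ends. Pinched at its ends it pivots between the fingers. With the hasp over the catch the roller's centre is 18 mm above the lid's top
- hasp_hinge (a point): on the hasp's hinge line, 8 mm in front of the chest's front, 110 mm up; with the hasp over the catch the roller's centre lies 46 mm behind it (towards the lid) and 16 mm above it
- tray: black oven tray 200 (x) by 230 (y) mm lying fixed on the counter to the left of the chest; origin under its centre; floor 3 mm, rim 11 mm high
- egg_cup: white egg cup between tray and chest, 52 mm across, 45 mm tall, origin under it; leave it alone
- sugar_jar: low clear jar, 60 mm across, 62 mm tall, origin under it; leave it alone
- steel_bowl: steel bowl, 120 mm across, 55 mm tall, origin under it; leave it alone
- shaker: steel shaker, 44 mm across, 85 mm tall, origin under it; leave it alone
- mug: blue mug, 72 mm across, 65 mm tall, origin under it; leave it alone
- mould: aluminium mould, 56 mm across, 45 mm tall, origin under it; leave it alone
- roll1_center (a point): centre of a round crusty bread roll, 50 mm across, 38 mm tall, about 60 g, rigid; starts upright on the tray; two or three of the four are present, the others are absent
- roll2_center (a point): centre of a round crusty bread roll, 50 mm across, 38 mm tall, about 60 g, rigid; starts upright on the tray; two or three of the four are present, the others are absent
- roll3_center (a point): centre of a round crusty bread roll, 50 mm across, 38 mm tall, about 60 g, rigid; starts upright on the tray; two or three of the four are present, the others are absent
- roll4_center (a point): centre of a round crusty bread roll, 50 mm across, 38 mm tall, about 60 g, rigid; starts upright on the tray; two or three of the four are present, the others are absent
Not all that is in view belongs to the job. What is shaped like the part that bears roll1_center but purple is not meant.

How it is judged:
By the outcome, as a careful person would: the job done as asked, in the order asked, and still so for the second after the job is handed in, with the robot touching nothing.
Of roll1, roll2, roll3, roll4 only 2 to 3 are there at a start; the rules pass over those that are not, and their reading is None.
At some moment in a run one of roll1, roll2, roll3, roll4 may be knocked a few centimetres aside while the robot is not near it.
Once in a run the grip may slacken for a moment while it holds something.
It also fails if it takes over 210 s, if anything falls off the work surface, if the arm or the gripper's body presses on something with over 40 N, if the wrist force passes 120 N, or if a joint passes its speed limit or range.

ROBOT

A 7-joint arm with a two-finger parallel gripper is mounted at the origin on the work surface. World frame = base frame: x ahead of the robot, y to its left, z up, the work surface at z = 0. Lengths are in m, angles in rad, forces in N, time in s.
With the tool pointing down it reaches from about 0.4 to 0.925 m from the base axis. Payload 4.1 kg.
Tool frame: the origin (TCP) lies at the very end of the fingers, on their centre line; the grasp point (between the pads) lies 19 mm behind it (arm.grip_point_offset is the distance from the TCP to the grasp point, in m); z points along the fingers, y is the direction in which the jaws open and shut (so a half turn about z gives the same grasp; the last joint's range is limited). The gripper opens to 85 mm and grips with 20 to 120 N. Pads are 22 mm wide; open, the fingers measure 114 mm over their backs; the gripper's body (76 mm by 85 mm) begins 54 mm behind the grasp point. The pads swing forward as they close: fully open they stand 13 mm farther back than shut.
Start: joints at [1.001, 0.398, 0.045, 1.537, -0.019, 1.207, -0.051], TCP at [0.295, -0.579, 0.231] pointing down, gripper open.
Joint ranges: [-2.82, 2.82], [-0.49, 2.23], [-1.37, 1.46], [0, 2.46], [-1.36, 4.5], [0.23, 2], [-2.94, 2.94]. Speed limits (rad/s): [2.57, 2.57, 3.14, 3.14, 3.14, 3.14, 3.14].

INTERFACE

Orientations are given as a unit quaternion [w, x, y, z].
In Python, from bench import arm gives the robot as it stands. The module is installed in compiled form; this text tells all that it offers.
- The arm moves only by the shell command python3 -m crank 'ROWS' [OPENING]. ROWS is text: rows parted by semicolons, each of 6 numbers parted by spaces: the shift along the tool's x, y, z in cm, then the turn, a rotation vector about the tool's x, y, z in degrees. A call has 1 to 12 rows; each row is the pose to reach, as a shift and turn from the pose commanded when the call began, along the tool's axes at that moment; what a row does not reach only later rows make up. A row lasts 1/10 s, in which the tool goes at most 50 mm and 8.59 degrees, less where a joint would pass 70% of its speed; a pose out of reach is approached as far as the arm can. A call with a gripper value outside its range is refused whole. OPENING is the gripper's target within -1 to 1 (shut at 1, half-way at 0, fully open at -1), set as the call begins (- or left out, the last holds). The fingers move at their own pace and stop on an object; the grip force is fixed at half the most. Time passes only in rows, so rows that repeat a pose let the fingers close. It gives the time, the measured TCP pose, the force and the opening at its end, in the units of the state.
- arm.observe(): the state, without advancing time (a new reading comes with each control period).
- arm.grab_frame(name): name is "scene" or "top" or "wrist"; returns (picture, depth): 480x640x3 uint8, red, green, blue; 480x640 float32, m along the optical axis (not along the pixel's ray), 0 where there is no reading.
- arm.camera_model(name): a dict with "camera_matrix" (3x3 intrinsics, pixels), "k1" (the pictures are not rectified: a ray, as slopes to the right and down, at radius r is drawn at 1 + k1 r^2 times it, then the intrinsics apply), "view" (4x4, takes a point from world to camera coordinates). Camera axes: x right, y up, looking along -z (the intrinsics and any distortion apply to the point x, -y, -z); pixel columns grow to the right and rows downward; lengths in m; the calibration is good to about 2 mm. A picture is of the moment at which its call begins: read the wrist's pose just before it. camera_model takes no time and is no camera call; for the wrist camera it gives the pose at the moment of the call.
- arm.finish_job(): hands the job in, once; it reports no verdict.
Trained networks look in the newest picture that a camera, given by its name, has taken for a name from the list of things; names that differ only in an ending like _2 or _b are one class to them, and where a whole thing is asked for, a point or a joint stands for the part that bears it (a point fixed in the world has none). Each returns a list of dicts, best first, with "conf" (0 to 1); they miss things now and then, are a little off and sometimes report something else, mostly with a low value. They report only what shows in the picture. A call takes as long as a camera call. They do not tell look-alikes from the thing itself.
- arm.find_in(target, camera): "at" ([x, y, z] in m, in world coordinates, good to about 4 mm: the middle of the surface that is visible of it).
- arm.place_of(target, camera): "at" ([x, y, z] in m, in world coordinates, good to about 4 mm: a listed point, or the origin of a listed thing).
The state is a dict: "time_s": time; "joints": joint angles; "dq": joint speeds; "joint_efforts": joint torques, N m; "eef_pos": TCP position; "ee_rot": TCP orientation; "contact_force": force on the tool from outside, world axes, zero at the start; "wrist_torque": the same for the moment, N m; "width": finger opening in m.
Only numpy, scipy, OpenCV 4.12 (cv2) and the standard library are available. Lean on these libraries where they do the work, as an engineer would, in place of code of your own. Each camera call takes 0.05 s, during which the arm holds its last target. There are 200 camera calls.

## Working session

There is one attempt and no reset: what is moved stays moved. The work goes in short steps, Python scripts to look and compute and a shell command to move; the robot and the scene stay as the last step left them, time stands still between calls to the robot, and variables do not carry over. Pictures are saved under pics/ and viewed, about 12 in all and at most 16, crops included, and the job is handed in when it is done.

```bash
mkdir -p pics && ls
cat > h.py <<'E'
import numpy as np, cv2
from scipy.spatial.transform import Rotation as R
from bench import arm
def snap(cam,fn=None,crop=None,scale=1):
    m=arm.camera_model(cam); im,d=arm.grab_frame(cam)
    if fn:
        o=im[:,:,::-1]
        if crop: x0,y0,x1,y1=crop; o=o[y0:y1,x0:x1]
        if scale!=1: o=cv2.resize(o,None,fx=scale,fy=scale,interpolation=cv2.INTER_CUBIC)
        cv2.imwrite('pics/'+fn,o)
    return im,d,m
def px2w(u,v,z,m):   # z depth array or scalar
    K=m["camera_matrix"];k=m["k1"]
    p=np.stack([(np.asarray(u,float)-K[0,2])/K[0,0],(np.asarray(v,float)-K[1,2])/K[1,1]],-1)
    q=p.copy()
    for _ in range(8): q=p/(1+k*(q**2).sum(-1,keepdims=True))
    z=np.asarray(z,float)[...,None]
    c=np.concatenate([q[...,:1]*z,-q[...,1:]*z,-z,np.ones_like(z)],-1)
    return (c@np.linalg.inv(m["view"]).T)[...,:3]
def w2px(P,m):
    K=m["camera_matrix"];k=m["k1"]
    c=np.asarray(m["view"])@np.append(P,1); q=np.array([c[0],-c[1]])/-c[2]
    q=q*(1+k*(q@q)); return K[0,0]*q[0]+K[0,2],K[1,1]*q[1]+K[1,2]
def cloud(d,m):
    v,u=np.mgrid[0:480,0:640]; return px2w(u,v,d,m)
def quat():
    q=arm.observe()["ee_rot"]; return R.from_quat([q[1],q[2],q[3],q[0]])
def st():
    s=arm.observe(); r=quat().as_matrix()
    print("t %.2f"%s["time_s"],"tcp",np.round(s["eef_pos"],4),"F",np.round(s["contact_force"],1),"T",np.round(s["wrist_torque"],2),"w %.4f"%s["width"],"j",np.round(s["joints"],2))
    print("toolx",r[:,0].round(3),"y",r[:,1].round(3),"z",r[:,2].round(3))
def togo(P,yaw_y=None,grip=True):
    """cm shift in tool axes to bring the TCP to P (world)"""
    s=arm.observe(); r=quat().as_matrix()
    return (r.T@(np.asarray(P)-s["eef_pos"])*100).round(2)
E
cat > a.py <<'E'
from h import *
st()
for c in("scene","top"):
    im,d,m=snap(c,c+"0.png")
    print(c,np.round(np.linalg.inv(m["view"])[:3,3],3),m["camera_matrix"][0,0])
    for t in "chest foot_knob foot_sole lid_lip lid_hinge hasp_grip hasp_hinge tray egg_cup sugar_jar steel_bowl shaker mug mould roll1_center".split():
        r=arm.place_of(t,c)
        print(t,[(round(x["conf"],2),np.round(x["at"],3).tolist(),np.round(w2px(x["at"],m)).astype(int).tolist()) for x in r[:5]])
E
python3 a.py
```

```text
pics
t 0.00 tcp [ 0.2946 -0.5787  0.2302] F [-0.5 -0.2 -0.8] T [-0.04  0.02 -0.02] w 0.0856 j [ 1.    0.4   0.04  1.54 -0.02  1.21 -0.05]
toolx [ 0.891  0.454 -0.   ] y [ 0.454 -0.891 -0.002] z [-0.001  0.002 -1.   ]
scene [1.199 0.328 1.146] 551.8230137674499
chest [(0.81, [0.579, -0.048, 0.001], [294, 289]), (0.41, [0.471, 0.295, 0.021], [443, 297])]
foot_knob [(0.79, [0.532, -0.256, 0.101], [224, 223])]
foot_sole [(0.74, [0.471, 0.293, 0.022], [443, 296]), (0.59, [0.493, 0.02, 0.111], [333, 245]), (0.51, [0.53, -0.255, 0.012], [230, 244])]
lid_lip [(0.83, [0.483, -0.11, 0.104], [286, 226])]
lid_hinge [(0.92, [0.651, -0.056, 0.095], [275, 290])]
hasp_grip [(0.43, [0.543, 0.02, 0.124], [325, 257])]
hasp_hinge [(0.74, [0.531, -0.256, 0.103], [224, 222]), (0.67, [0.492, 0.022, 0.111], [334, 245])]
tray [(0.76, [0.513, 0.349, 0.001], [459, 323])]
egg_cup [(0.94, [0.385, 0.136, -0.001], [392, 254]), (0.54, [0.58, -0.047, 0.001], [294, 289])]
sugar_jar [(0.79, [0.448, -0.376, 0.001], [207, 211]), (0.18, [0.292, 0.432, -0.001], [513, 264])]
steel_bowl [(0.58, [0.314, -0.452, -0.006], [209
[... 648 characters left out ...]
2])]
hasp_grip [(0.71, [0.542, 0.023, 0.12], [313, 228])]
hasp_hinge [(0.43, [0.502, 0.023, 0.112], [313, 244]), (0.37, [0.47, 0.296, 0.02], [213, 267])]
tray [(0.59, [0.503, 0.024, 0.114], [313, 244]), (0.58, [0.515, 0.352, 0.002], [194, 252])]
egg_cup [(0.52, [0.387, 0.139, 0.001], [272, 297])]
sugar_jar [(0.75, [0.439, -0.382, 0.001], [464, 271]), (0.32, [0.556, 0.408, 0.024], [172, 236])]
steel_bowl [(0.67, [0.312, -0.454, -0.001], [494, 317])]
shaker [(0.85, [0.552, -0.392, 0.002], [465, 231])]
mug [(0.82, [0.379, -0.258, -0.002], [420, 295])]
mould [(0.56, [0.291, 0.429, 0.003], [165, 335])]
roll1_center [(0.8, [0.468, 0.3, 0.02], [211, 267]), (0.51, [0.336, 0.306, 0.014], [209, 317])]
```

View pics/scene0.png

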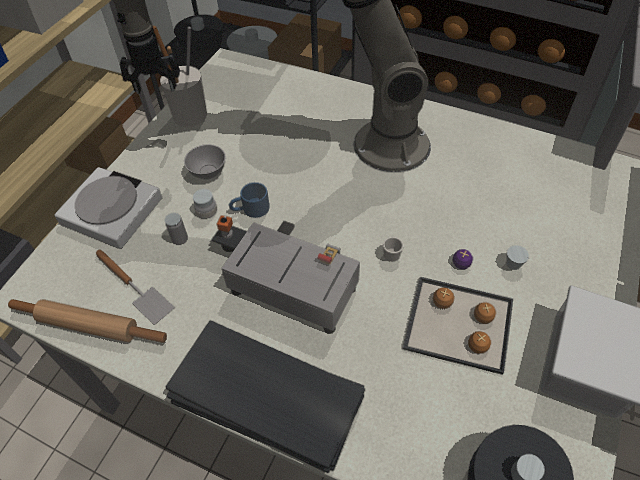

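View pics/top0.png

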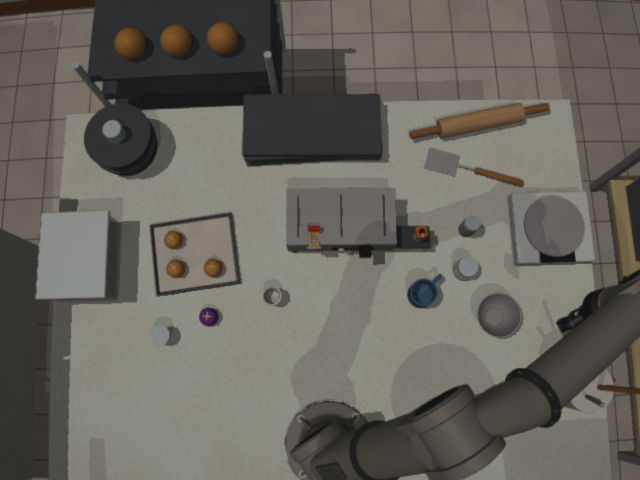

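The tray at scene pixels (405–512, 278–370) holds three brown rolls at (444,297), (485,312) and (480,341). The purple ball at (462,259) is the decoy, and the rolls in the oven rack are background. The orange knob is at (224,223) on the outrigger, the red hasp roller at (325,257), and the black lip at (286,228). The chest front faces the robot. I'll move over the knob for the close check.

```bash
python3 -m crank '35.7 -18 -2 0 0 27;35.7 -18 -2 0 0 27;35.7 -18 -2 0 0 27;35.7 -18 -2 0 0 27;35.7 -18 -2 0 0 27;35.7 -18 -2 0 0 27;35.7 -18 -2 0 0 27;35.7 -18 -2 0 0 27;35.7 -18 -2 0 0 27;35.7 -18 -2 0 0 27;35.7 -18 -2 0 0 27;35.7 -18 -2 0 0 27'
python3 - <<'E'
from h import *
st()
im,d,m=snap("wrist","w1.png")
C=cloud(d,m); 
for t in("foot_knob","lid_lip"):
    for x in arm.place_of(t,"wrist")[:2]: print(t,x["conf"],np.round(x["at"],4),np.round(w2px(x["at"],m)))
hsv=cv2.cvtColor(im,cv2.COLOR_RGB2HSV)
mask=(hsv[...,0]<15)&(hsv[...,1]>120)&(hsv[...,2]>60)&(d>0)
P=C[mask]; P=P[(np.abs(P[:,0]-.531)<.05)&(np.abs(P[:,1]+.256)<.05)]
print(len(P), np.percentile(P,[1,50,90,99],axis=0).round(4))
top=P[P[:,2]>np.percentile(P[:,2],60)-.003]
print(top.mean(0), cv2.minAreaRect((top[:,:2]*1000).astype(np.float32)))
E
```

```text
time_s: 2.8
eef_pos: [0.5301, -0.2591, 0.2512]
ee_rot: [0.0, 1.0, -0.002, -0.0]
contact_force: [-0.2, -0.3, -1.2]
width: 0.0857
t 2.80 tcp [ 0.5301 -0.2591  0.2512] F [-0.2 -0.3 -1.2] T [-0.03 -0.01 -0.02] w 0.0857 j [ 0.43  0.28 -0.06  1.66  0.02  1.21 -1.21]
toolx [ 1.    -0.004 -0.001] y [-0.004 -1.     0.001] z [-0.001 -0.001 -1.   ]
foot_knob 0.91 [ 0.5302 -0.2534  0.1037] [303. 221.]
lid_lip 0.64 [ 0.4821 -0.1121  0.1075] [116. 285.]
1432 [[ 0.5153 -0.2686  0.0954]
 [ 0.535  -0.2522  0.1154]
 [ 0.5438 -0.2407  0.1166]
 [ 0.5456 -0.2376  0.1181]]
[ 0.53134093 -0.25318259  0.11552684] ((529.874755859375, -253.12002563476562), (29.032060623168945, 29.909343719482422), 7.6782450675964355)
```

View pics/w1.png

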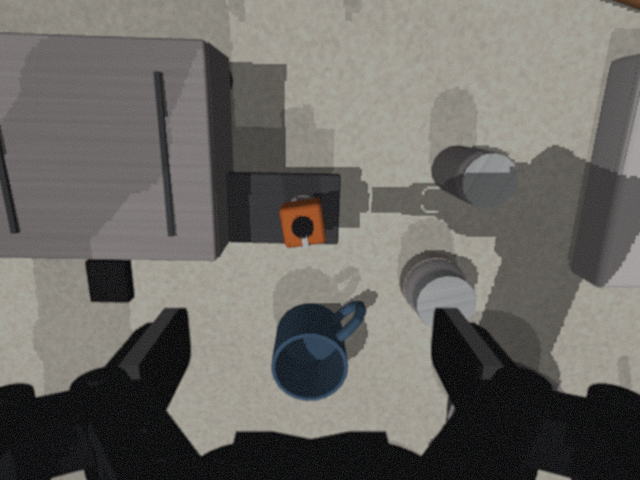

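```bash
python3 - <<'E'
from h import *
im,d,m=snap("wrist"); C=cloud(d,m)
def reg(u0,v0,u1,v1): 
    P=C[v0:v1,u0:u1].reshape(-1,3); P=P[P[:,2]>-.1]; return np.median(P,axis=0).round(4),P[:,2].std().round(4)
print("arm",reg(240,182,275,235)); print("lid",reg(175,60,200,230),reg(20,60,140,230)); print("counter",reg(150,280,220,300),reg(400,20,440,60))
print("knob",reg(284,208,294,216),reg(285,220,294,240),reg(312,215,320,235),"black",reg(299,222,306,230),"tab",reg(302,238,308,245))
# chest edges from lid top points
P=C[(C[...,2]>.1)&(C[...,2]<.112)]; P=P[(P[:,1]>-.25)&(P[:,0]>.3)];
Q=C[60:240,5:215].reshape(-1,3); Q=Q[(Q[:,2]>.1)]; print(np.percentile(Q,[0.5,99.5],axis=0).round(4), cv2.minAreaRect((Q[:,:2]*1000).astype(np.float32)))
E
python3 -m crank '0 -0.56 3 0 0 -95;0 -0.56 3 0 0 -95;0 -0.56 3 0 0 -95;0 -0.56 3 0 0 -95;0 -0.56 3 0 0 -95;0 -0.56 3 0 0 -95;0 -0.56 3 0 0 -95;0 -0.56 3 0 0 -95;0 -0.56 3 0 0 -95;0 -0.56 3 0 0 -95;0 -0.56 3 0 0 -95;0 -0.56 3 0 0 -95' && python3 -m crank '0 0 2 0 0 -92.7;0 0 2 0 0 -92.7;0 0 2 0 0 -92.7;0 0 2 0 0 -92.7;0 0 2 0 0 -92.7;0 0 2 0 0 -92.7;0 0 2 0 0 -92.7;0 0 2 0 0 -92.7;0 0 2 0 0 -92.7;0 0 2 0 0 -92.7;0 0 2 0 0 -92.7;0 0 2 0 0 -92.7' 0 && python3 -c "
from h import *
st();print(togo((0.530,-0.2535,0.09)))"
```

```text
arm (array([ 0.5315, -0.2138,  0.0605]), np.float64(0.0232))
lid (array([ 0.5862, -0.1743,  0.1084]), np.float64(0.0181)) (array([ 0.586 , -0.1021,  0.1083]), np.float64(0.0198))
counter (array([ 4.326e-01, -1.271e-01,  3.000e-04]), np.float64(0.0278)) (array([ 6.680e-01, -3.541e-01,  5.000e-04]), np.float64(0.0278))
knob (array([ 0.5405, -0.2428,  0.1153]), np.float64(0.0011)) (array([ 0.5277, -0.243 ,  0.1157]), np.float64(0.0207)) (array([ 0.5316, -0.2618,  0.1161]), np.float64(0.0219)) black (array([ 0.5309, -0.2523,  0.1177]), np.float64(0.0007)) tab (array([ 0.5196, -0.254 ,  0.1175]), np.float64(0.0011))
[[ 0.5192 -0.1914  0.1053]
 [ 0.638  -0.046   0.1129]] ((578.9297485351562, -148.32452392578125), (219.53578186035156, 121.07958221435547), 89.88037109375)
time_s: 4.2
eef_pos: [0.5311, -0.2518, 0.2213]
ee_rot: [-0.0, 0.676, 0.737, 0.0]
contact_force: [-0.7, -0.0, -0.7]
width: 0.0858
time_s: 5.4
eef_pos: [0.5311, -0.2517, 0.2012]
ee_rot: [-0.0, -0.065, 0.998, 0.0]
contact_force: [-0.1, -0.2, -0.3]
width: 0.0426
t 5.40 tcp [ 0.5311 -0.2517  0.2012] F [-0.1 -0.2 -0.3] T [-0.01  0.04 -0.02] w 0.0426 j [ 0.84  0.36 -0.6   1.71  0.22  1.14  1.88]
toolx [-0.991 -0.13   0.   ] y [-0.13   0.991  0.   ] z [-0.  0. -1.]
[ 0.14 -0.16 11.12]
```

```bash
python3 -m crank '0.14 -0.16 5 0 0 0;0.14 -0.16 8 0 0 0;0.14 -0.16 10 0 0 0;0.14 -0.16 11 0 0 0;0.14 -0.16 11.6 0 0 0;0.14 -0.16 11.6 0 0 0;0.14 -0.16 11.6 0 0 0' 0 && python3 -c "
from h import *
st()" && python3 -m crank '0 0 0 0 0 0;0 0 0 0 0 0;0 0 0 0 0 0;0 0 0 0 0 0;0 0 0 0 0 0;0 0 0 0 0 0' 1 && python3 -c "
from h import *
st()"
```

```text
time_s: 6.1
eef_pos: [0.5311, -0.2534, 0.0864]
ee_rot: [0.001, -0.066, 0.998, -0.001]
contact_force: [0.3, -0.5, -0.1]
width: 0.0426
t 6.10 tcp [ 0.5311 -0.2534  0.0864] F [ 0.3 -0.5 -0.1] T [ 0.   -0.03  0.03] w 0.0426 j [ 0.8   0.48 -0.55  1.82  0.31  0.92  1.81]
toolx [-0.991 -0.133 -0.002] y [-0.133  0.991 -0.001] z [ 0.002 -0.001 -1.   ]
time_s: 6.7
eef_pos: [0.5311, -0.2532, 0.0868]
ee_rot: [0.001, -0.067, 0.998, -0.0]
contact_force: [-1.3, 0.9, 5.6]
width: 0.0289
t 6.70 tcp [ 0.5311 -0.2532  0.0868] F [-1.3  0.9  5.6] T [ 0.27  0.23 -0.11] w 0.0289 j [ 0.8   0.48 -0.56  1.82  0.31  0.92  1.81]
toolx [-0.991 -0.133 -0.002] y [-0.133  0.991 -0.001] z [ 0.002 -0.001 -1.   ]
```

```bash
python3 -m crank '0 0 0.03 0 0 8;0 0 0.05 0 0 16;0 0 0.08 0 0 24;0 0 0.11 0 0 32;0 0 0.13 0 0 40;0 0 0.16 0 0 48;0 0 0.19 0 0 56;0 0 0.21 0 0 64;0 0 0.24 0 0 72;0 0 0.27 0 0 80;0 0 0.29 0 0 88;0 0 0.32 0 0 96' && python3 -c "
from h import *
st()" && python3 -m crank '0 0 0.03 0 0 8;0 0 0.05 0 0 16;0 0 0.08 0 0 24;0 0 0.11 0 0 32;0 0 0.13 0 0 40;0 0 0.16 0 0 48;0 0 0.19 0 0 56;0 0 0.21 0 0 64;0 0 0.24 0 0 72;0 0 0.27 0 0 80;0 0 0.29 0 0 88;0 0 0.32 0 0 96' && python3 -c "
from h import *
st()"
```

```text
time_s: 7.9
eef_pos: [0.5296, -0.255, 0.0836]
ee_rot: [0.001, 0.699, 0.715, -0.001]
contact_force: [-3.8, -0.9, 7.4]
width: 0.0291
t 7.90 tcp [ 0.5296 -0.255   0.0836] F [-3.8 -0.9  7.4] T [-0.28  0.88  0.01] w 0.0291 j [ 0.52  0.44 -0.18  1.83  0.1   0.88  0.31]
toolx [-0.023  1.    -0.003] y [ 1.     0.023 -0.001] z [-0.    -0.003 -1.   ]
time_s: 9.1
eef_pos: [0.5279, -0.2533, 0.0803]
ee_rot: [-0.0, 0.999, -0.041, -0.002]
contact_force: [-7.4, 2.1, 11.7]
width: 0.029
t 9.10 tcp [ 0.5279 -0.2533  0.0803] F [-7.4  2.1 11.7] T [0.48 1.5  0.04] w 0.0290 j [ 0.22  0.45  0.19  1.84 -0.11  0.86 -1.18]
toolx [ 0.997 -0.082 -0.004] y [-0.082 -0.997 -0.001] z [-0.004  0.001 -1.   ]
```

```bash
python3 -m crank '0 0 0.03 0 0 8;0 0 0.05 0 0 16;0 0 0.08 0 0 24;0 0 0.11 0 0 32;0 0 0.13 0 0 40;0 0 0.16 0 0 48;0 0 0.19 0 0 56;0 0 0.21 0 0 64;0 0 0.24 0 0 72;0 0 0.27 0 0 80;0 0 0.27 0 0 80' && python3 -c "
from h import *
st()" && python3 -m crank '0 0 0 0 0 0;0 0 0 0 0 0;0 0 0 0 0 0;0 0 0 0 0 0' 0 && python3 -c "
from h import *
st()" && python3 -m crank '0 0 -2 0 0 0;0 0 -5 0 0 0;0 0 -8 0 0 0;0 0 -12 0 0 0;0 0 -14 0 0 0;0 0 -14 0 0 0'
python3 - <<'E'
from h import *
st(); im,d,m=snap("wrist","w2.png"); C=cloud(d,m)
hsv=cv2.cvtColor(im,cv2.COLOR_RGB2HSV)
mask=(hsv[...,0]<15)&(hsv[...,1]>120)&(hsv[...,2]>60)&(d>0)
P=C[mask]; P=P[(np.abs(P[:,0]-.531)<.04)&(np.abs(P[:,1]+.256)<.04)]
t=P[P[:,2]>np.percentile(P[:,2],60)-.003]
print(len(t),np.median(t,axis=0), cv2.minAreaRect((t[:,:2]*1000).astype(np.float32)))
A=C[(np.abs(C[...,2]-.06)<.006)&(np.abs(C[...,0]-.53)<.02)&(C[...,1]>-.225)&(C[...,1]<-.2)]
print("arm",np.median(A,axis=0) if len(A) else None)
B=C[(np.abs(C[...,2])<.006)];print("counter",np.median(B[:,2]))
B=C[(np.abs(C[...,2]-.108)<.004)&(C[...,1]>-.18)];print("lid",len(B),np.median(B[:,2]) if len(B) else 0)
E
```

```text
time_s: 10.2
eef_pos: [0.5294, -0.2518, 0.0776]
ee_rot: [-0.0, 0.741, -0.672, -0.002]
contact_force: [-6.0, 5.0, 13.0]
width: 0.0291
t 10.20 tcp [ 0.5294 -0.2518  0.0776] F [-6.  5. 13.] T [ 0.87  0.97 -0.07] w 0.0291 j [-0.03  0.5   0.52  1.85 -0.32  0.88 -2.39]
toolx [ 0.097 -0.995 -0.003] y [-0.995 -0.097  0.002] z [-0.002  0.003 -1.   ]
time_s: 10.6
eef_pos: [0.5302, -0.2532, 0.0761]
ee_rot: [0.0, 0.741, -0.671, 0.0]
contact_force: [0.4, 0.8, 0.6]
width: 0.0425
t 10.60 tcp [ 0.5302 -0.2532  0.0761] F [0.4 0.8 0.6] T [-0.   -0.06  0.03] w 0.0425 j [-0.03  0.5   0.52  1.85 -0.32  0.87 -2.39]
toolx [ 0.099 -0.995  0.   ] y [-0.995 -0.099  0.   ] z [ 0. -0. -1.]
time_s: 11.2
eef_pos: [0.5322, -0.2545, 0.2197]
ee_rot: [-0.001, 0.741, -0.671, 0.003]
contact_force: [0.8, -0.1, -0.5]
width: 0.0428
t 11.20 tcp [ 0.5322 -0.2545  0.2197] F [ 0.8 -0.1 -0.5] T [ 0.   -0.01 -0.01] w 0.0428 j [-0.09  0.34  0.6   1.72 -0.21  1.14 -2.48]
toolx [ 0.099 -0.995  0.003] y [-0.995 -0.099 -0.007] z [ 0.007 -0.002 -1.   ]
1450 [ 0.52807083 -0.25384619  0.10640652] ((529.3878784179688, -253.34446716308594), (29.91132164001465, 30.133560180664062), 5.908148765563965)
arm [ 0.52971977 -0.21193649  0.06041055]
counter 0.00046663998164192533
lid 12837 0.10836029523499413
```

```bash
python3 -m crank '0 0 2 0 0 -90;0 0 2 0 0 -90;0 0 2 0 0 -90;0 0 2 0 0 -90;0 0 2 0 0 -90;0 0 2 0 0 -90;0 0 2 0 0 -90;0 0 2 0 0 -90;0 0 2 0 0 -90;0 0 2 0 0 -90;0 0 2 0 0 -90;0 0 2 0 0 -90' 0 && python3 -m crank '0 0 2 0 0 -90;0 0 2 0 0 -90;0 0 2 0 0 -90;0 0 2 0 0 -90;0 0 2 0 0 -90;0 0 2 0 0 -90;0 0 2 0 0 -90;0 0 2 0 0 -90;0 0 2 0 0 -90;0 0 2 0 0 -90;0 0 2 0 0 -90;0 0 2 0 0 -90;' && python3 -c "
from h import *
st();print(togo((0.5294,-0.2534,0.0776)))"
```

```text
time_s: 12.45
eef_pos: [0.5291, -0.2526, 0.1943]
ee_rot: [-0.001, 0.999, 0.049, -0.001]
contact_force: [-0.6, 0.7, -1.2]
width: 0.0423
time_s: 13.65
eef_pos: [0.5295, -0.2528, 0.175]
ee_rot: [-0.001, 0.672, 0.741, -0.0]
contact_force: [-0.6, 0.4, 0.1]
width: 0.0427
t 13.65 tcp [ 0.5295 -0.2528  0.175 ] F [-0.6  0.4  0.1] T [-0.   -0.01 -0.02] w 0.0427 j [ 0.37  0.34  0.    1.76 -0.    1.05  0.47]
toolx [-0.097  0.995  0.001] y [ 0.995  0.097 -0.002] z [-0.002  0.001 -1.   ]
[-0.07  0.01  9.74]
```

```bash
python3 -m crank '-0.07 0 4 0 0 0;-0.07 0 7 0 0 0;-0.07 0 9 0 0 0;-0.07 0 9.7 0 0 0;-0.07 0 9.7 0 0 0;-0.07 0 9.7 0 0 0' 0 && python3 -m crank '0 0 0 0 0 0;0 0 0 0 0 0;0 0 0 0 0 0;0 0 0 0 0 0;0 0 0 0 0 0' 1 && python3 -c "
from h import *
st()" && python3 -m crank '0 0 0.03 0 0 8;0 0 0.05 0 0 16;0 0 0.08 0 0 24;0 0 0.11 0 0 32;0 0 0.13 0 0 40;0 0 0.16 0 0 48;0 0 0.19 0 0 56;0 0 0.21 0 0 64;0 0 0.24 0 0 72;0 0 0.27 0 0 80;0 0 0.29 0 0 88;0 0 0.32 0 0 96' && python3 -c "
from h import *
st()" && python3 -m crank '0 0 0.03 0 0 8;0 0 0.05 0 0 16;0 0 0.08 0 0 24;0 0 0.11 0 0 32;0 0 0.13 0 0 40;0 0 0.16 0 0 48;0 0 0.18 0 0 54;0 0 0.18 0 0 54;0 0 0.18 0 0 54' && python3 -c "
from h import *
st()" && python3 -m crank '0 0 0 0 0 0;0 0 0 0 0 0;0 0 0 0 0 0;0 0 0 0 0 0' 0 && python3 -m crank '0 0 -2 0 0 0;0 0 -5 0 0 0;0 0 -8 0 0 0;0 0 -12 0 0 0;0 0 -14 0 0 0;0 0 -14 0 0 0'
cat > k.py <<'E'
from h import *
st()
for i in range(3):
    im,d,m=snap("wrist"); C=cloud(d,m)
    hsv=cv2.cvtColor(im,cv2.COLOR_RGB2HSV)
    mask=(hsv[...,0]<15)&(hsv[...,1]>120)&(hsv[...,2]>60)&(d>0)
    P=C[mask]; P=P[(np.abs(P[:,0]-.531)<.04)&(np.abs(P[:,1]+.256)<.04)]
    t=P[P[:,2]>np.percentile(P[:,2],60)-.003]
    A=C[(np.abs(C[...,2]-.06)<.006)&(np.abs(C[...,0]-.53)<.02)&(C[...,1]>-.225)&(C[...,1]<-.2)]
    B=C[(np.abs(C[...,2])<.006)]; L=C[(np.abs(C[...,2]-.108)<.004)&(C[...,1]>-.18)]
    print("knob",np.median(t,axis=0).round(4),"ang",cv2.minAreaRect((t[:,:2]*1000).astype(np.float32))[2],"bias mm",(np.median(A[:,2])-.06)*1e3,np.median(B[:,2])*1e3,(np.median(L[:,2])-.108)*1e3)
E
python3 k.py
```

```text
time_s: 14.25
eef_pos: [0.531, -0.2541, 0.08]
ee_rot: [0.001, 0.672, 0.741, 0.0]
contact_force: [0.3, 0.0, 0.5]
width: 0.0425
time_s: 14.75
eef_pos: [0.5297, -0.2544, 0.0808]
ee_rot: [0.0, 0.671, 0.741, -0.0]
contact_force: [-4.0, 0.2, 5.7]
width: 0.029
t 14.75 tcp [ 0.5297 -0.2544  0.0808] F [-4.   0.2  5.7] T [0.1  0.85 0.02] w 0.0290 j [ 0.38  0.44 -0.    1.84  0.    0.86  0.47]
toolx [-0.098  0.995 -0.001] y [ 0.995  0.098 -0.001] z [-0.001 -0.001 -1.   ]
time_s: 15.95
eef_pos: [0.5286, -0.2535, 0.0776]
ee_rot: [-0.001, 1.0, -0.006, -0.001]
contact_force: [-7.9, 2.8, 9.1]
width: 0.0291
t 15.95 tcp [ 0.5286 -0.2535  0.0776] F [-7.9  2.8  9.1] T [0.42 1.44 0.1 ] w 0.0291 j [ 0.08  0.48  0.39  1.85 -0.23  0.86 -1.01]
toolx [ 1.    -0.012 -0.003] y [-0.012 -1.    -0.002] z [-0.003  0.002 -1.   ]
time_s: 16.85
eef_pos: [0.529, -0.2526, 0.0758]
ee_rot: [-0.001, 0.89, -0.457, -0.002]
contact_force: [-6.4, 4.1, 10.8]
width: 0.0288
t 16.85 tcp [ 0.529  -0.2526  0.0758] F [-6.4  4.1 10.8] T [ 0.69  1.38 -0.09] w 0.0288 j [-0.09  0.53  0.61  1.85 -0.39  0.89 -1.81]
toolx [ 0.583 -0.812 -0.0
[... 181 characters left out ...]
8
time_s: 17.85
eef_pos: [0.5323, -0.2552, 0.2178]
ee_rot: [-0.001, 0.89, -0.457, 0.004]
contact_force: [1.0, 0.1, 0.8]
width: 0.0427
t 17.85 tcp [ 0.5323 -0.2552  0.2178] F [1.  0.1 0.8] T [-0.04 -0.03 -0.07] w 0.0427 j [-0.17  0.37  0.7   1.72 -0.26  1.14 -1.91]
toolx [ 0.583 -0.812  0.006] y [-0.812 -0.583 -0.004] z [ 0.007 -0.002 -1.   ]
knob [ 0.5313 -0.2554  0.1014] ang 36.16997528076172 bias mm 0.3701386702383014 0.43443840251489174 0.33206428978006797
knob [ 0.5311 -0.2553  0.1015] ang 35.25685501098633 bias mm 0.3527499756782737 0.430966248513881 0.3306060980360209
knob [ 0.5314 -0.2555  0.1014] ang 34.92897415161133 bias mm 0.45749999107824735 0.4306748869686572 0.33180275594141273
```

```bash
python3 -m crank '0 0 4 0 0 0;0 0 8 0 0 0;0 0 11 0 0 0;0 0 13 0 0 0;0 0 13.9 0 0 0;0 0 13.9 0 0 0' 0 && python3 -m crank '0 0 0 0 0 0;0 0 0 0 0 0;0 0 0 0 0 0;0 0 0 0 0 0;0 0 0 0 0 0' 1 && python3 -m crank '0 0 0.02 0 0 6;0 0 0.04 0 0 12;0 0 0.04 0 0 12;0 0 0.04 0 0 12' && python3 -c "
from h import *
st()" && python3 -m crank '0 0 0 0 0 0;0 0 0 0 0 0;0 0 0 0 0 0;0 0 0 0 0 0' 0 && python3 -m crank '0 0 -2 0 0 0;0 0 -5 0 0 0;0 0 -8 0 0 0;0 0 -12 0 0 0;0 0 -14 0 0 0;0 0 -14 0 0 0' && python3 k.py
```

```text
time_s: 18.6
eef_pos: [0.5287, -0.2531, 0.0731]
ee_rot: [0.0, 0.89, -0.457, -0.002]
contact_force: [0.6, -0.9, 0.3]
width: 0.0425
time_s: 19.1
eef_pos: [0.5302, -0.2543, 0.0757]
ee_rot: [0.0, 0.89, -0.457, 0.0]
contact_force: [-2.4, -0.6, -0.2]
width: 0.029
time_s: 19.5
eef_pos: [0.53, -0.2544, 0.0754]
ee_rot: [0.0, 0.838, -0.546, 0.0]
contact_force: [-4.7, -1.8, 2.7]
width: 0.0291
t 19.50 tcp [ 0.53   -0.2544  0.0754] F [-4.7 -1.8  2.7] T [-0.22  0.67 -0.04] w 0.0291 j [-0.13  0.54  0.67  1.85 -0.43  0.89 -1.98]
toolx [ 0.403 -0.915  0.001] y [-0.915 -0.403  0.   ] z [ 0.    -0.001 -1.   ]
time_s: 19.9
eef_pos: [0.5308, -0.2535, 0.0749]
ee_rot: [-0.0, 0.837, -0.547, 0.0]
contact_force: [0.5, -0.3, -0.5]
width: 0.043
time_s: 20.5
eef_pos: [0.5324, -0.255, 0.2184]
ee_rot: [-0.001, 0.837, -0.547, 0.004]
contact_force: [0.2, -0.1, 0.9]
width: 0.0428
t 20.50 tcp [ 0.5324 -0.255   0.2184] F [ 0.2 -0.1  0.9] T [-0.05  0.02 -0.02] w 0.0428 j [-0.22  0.38  0.77  1.72 -0.29  1.15 -2.09]
toolx [ 0.402 -0.916  0.005] y [-0.916 -0.402 -0.006] z [ 0.007 -0.002 -1.   ]
knob [ 0.531  -0.2559  0.101 ] ang 23.283523559570312 bias mm 0.389965265852249 0.43547816021138885 0.34567206950926466
knob [ 0.5309 -0.2557  0.101 ] ang 23.626346588134766 bias mm 0.3692020408286867 0.4353653146771941 0.3610338148533204
knob [ 0.531 -0.256  0.101] ang 24.446758270263672 bias mm 0.37714492721549475 0.43031998027065477 0.36384202236199037
```

```bash
python3 -m crank '-24.9 -12.1 -2.2 0 0 -66.3;-24.9 -12.1 -2.2 0 0 -66.3;-24.9 -12.1 -2.2 0 0 -66.3;-24.9 -12.1 -2.2 0 0 -66.3;-24.9 -12.1 -2.2 0 0 -66.3;-24.9 -12.1 -2.2 0 0 -66.3;-24.9 -12.1 -2.2 0 0 -66.3;-24.9 -12.1 -2.2 0 0 -66.3;-24.9 -12.1 -2.2 0 0 -66.3;-24.9 -12.1 -2.2 0 0 -66.3;-24.9 -12.1 -2.2 0 0 -66.3' -0.3
python3 - <<'E'
from h import *
st(); im,d,m=snap("wrist","w3.png"); C=cloud(d,m)
for t in("hasp_grip","hasp_hinge","lid_lip"):
    for x in arm.place_of(t,"wrist")[:2]: print(t,round(x["conf"],2),np.round(x["at"],4),np.round(w2px(x["at"],m)))
hsv=cv2.cvtColor(im,cv2.COLOR_RGB2HSV)
mask=((hsv[...,0]<6)|(hsv[...,0]>174))&(hsv[...,1]>150)&(hsv[...,2]>60)&(d>0)
P=C[mask]; P=P[np.abs(P[:,2]-.125)<.012]; print(len(P),np.percentile(P,[2,50,98],axis=0).round(4),cv2.minAreaRect((P[:,:2]*1000).astype(np.float32)))
B=C[(np.abs(C[...,2]-.108)<.004)]; print("lid bias",np.median(B[:,2]), cv2.minAreaRect((B[:,:2]*1000).astype(np.float32)))
E
```

```text
time_s: 21.75
eef_pos: [0.5407, 0.0225, 0.2361]
ee_rot: [0.0, 1.0, -0.001, -0.001]
contact_force: [-0.0, -0.5, 0.6]
width: 0.0556
t 21.75 tcp [0.5407 0.0225 0.2361] F [-0.  -0.5  0.6] T [-0.05  0.   -0.  ] w 0.0556 j [-0.54  0.22  0.49  1.8  -0.11  1.15 -1.59]
toolx [ 1.    -0.003 -0.001] y [-0.003 -1.     0.   ] z [-0.001 -0.    -1.   ]
hasp_grip 0.93 [0.5446 0.0244 0.1212] [308. 227.]
hasp_hinge 0.75 [0.4996 0.0219 0.1098] [312. 284.]
lid_lip 0.86 [ 0.4831 -0.1122  0.1071] [497. 304.]
875 [[0.5389 0.0078 0.1282]
 [0.5454 0.0217 0.1326]
 [0.5502 0.0354 0.1343]] ((544.3463745117188, 21.38802146911621), (28.441072463989258, 12.856056213378906), 89.51773834228516)
lid bias 0.10854326301542414 ((562.2957153320312, -48.82582092285156), (282.5808410644531, 183.93099975585938), 88.72034454345703)
```

View pics/w3.png

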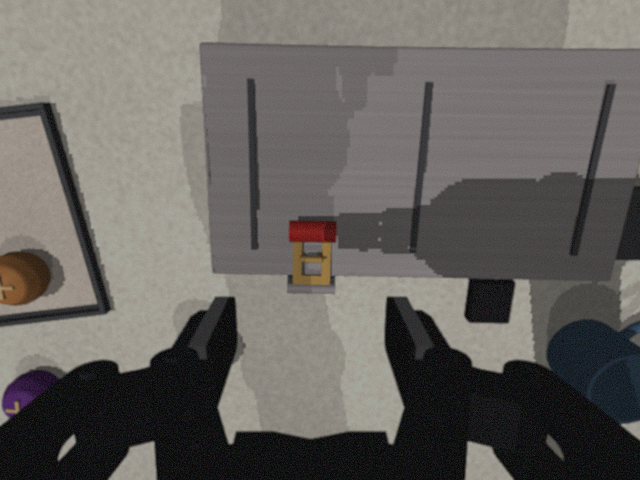

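```bash
python3 -m crank '0.36 0.1 5 0 0 0;0.36 0.1 9 0 0 0;0.36 0.1 11.5 0 0 0;0.36 0.1 12.4 0 0 0;0.36 0.1 12.4 0 0 0;0.36 0.1 12.4 0 0 0' && python3 -c "
from h import *
st()" && python3 -m crank '0 0 0 0 0 0;0 0 0 0 0 0;0 0 0 0 0 0;0 0 0 0 0 0;0 0 0 0 0 0;0 0 0 0 0 0' 1 && python3 -c "
from h import *
st()"
```

```text
time_s: 22.55
eef_pos: [0.5459, 0.0218, 0.1141]
ee_rot: [-0.0, 1.0, -0.0, 0.001]
contact_force: [0.2, 0.1, 0.9]
width: 0.0556
t 22.55 tcp [0.5459 0.0218 0.1141] F [0.2 0.1 0.9] T [-0.03  0.01 -0.06] w 0.0556 j [-0.49  0.37  0.45  1.92 -0.2   0.9  -1.5 ]
toolx [ 1.    -0.001  0.002] y [-0.001 -1.    -0.   ] z [ 0.002  0.    -1.   ]
time_s: 23.15
eef_pos: [0.546, 0.0214, 0.1146]
ee_rot: [-0.0, 1.0, -0.0, 0.002]
contact_force: [-0.8, -0.7, 6.0]
width: 0.0279
t 23.15 tcp [0.546  0.0214 0.1146] F [-0.8 -0.7  6. ] T [-0.21  0.19 -0.03] w 0.0279 j [-0.49  0.37  0.46  1.92 -0.2   0.9  -1.5 ]
toolx [ 1.    -0.001  0.003] y [-0.001 -1.    -0.   ] z [ 0.003  0.    -1.   ]
```

```bash
python3 -m crank '-0.3 0 -0.65 0 0 0;-0.6 0 -1.2 0 0 0;-1.0 0 -1.7 0 0 0;-1.5 0 -2.15 0 0 0;-2.0 0 -2.5 0 0 0;-2.55 0 -2.85 0 0 0;-3.15 0 -3.05 0 0 0;-3.75 0 -3.2 0 0 0;-4.4 0 -3.25 0 0 0;-5.0 0 -3.25 0 0 0;-5.65 0 -3.15 0 0 0;-6.3 0 -3 0 0 0' && python3 -m crank '-0.55 0 0.3 0 0 0;-1.1 0 0.6 0 0 0;-1.6 0 1 0 0 0;-2.0 0 1.45 0 0 0;-2.0 0 1.45 0 0 0' && python3 -c "
from h import *
st()" && python3 -m crank '0 0 0 0 0 0;0 0 0 0 0 0;0 0 0 0 0 0;0 0 0 0 0 0;0 0 -3 0 0 0;0 0 -7 0 0 0;0 0 -11 0 0 0;0 0 -11 0 0 0' -0.3
python3 - <<'E'
from h import *
st(); im,d,m=snap("wrist","w4.png"); C=cloud(d,m)
for t in("hasp_grip","hasp_hinge","lid_lip"):
    for x in arm.place_of(t,"wrist")[:2]: print(t,round(x["conf"],2),np.round(x["at"],4),np.round(w2px(x["at"],m)))
im,d,m=snap("scene",None)
for x in arm.place_of("hasp_grip","scene")[:2]: print("scene",round(x["conf"],2),np.round(x["at"],4))
E
```

```text
time_s: 24.35
eef_pos: [0.4849, 0.0225, 0.146]
ee_rot: [-0.001, 1.0, -0.0, 0.004]
contact_force: [2.9, -0.6, 12.6]
width: 0.0268
time_s: 24.85
eef_pos: [0.4592, 0.023, 0.1306]
ee_rot: [-0.002, 1.0, -0.0, -0.003]
contact_force: [-6.9, 1.4, 15.3]
width: 0.0257
t 24.85 tcp [0.4592 0.023  0.1306] F [-6.9  1.4 15.3] T [0.42 1.34 0.03] w 0.0257 j [-0.56  0.19  0.48  2.09 -0.12  0.88 -1.59]
toolx [ 1.    -0.    -0.005] y [-0.    -1.    -0.004] z [-0.005  0.004 -1.   ]
time_s: 25.65
eef_pos: [0.4652, 0.0222, 0.2433]
ee_rot: [-0.001, 1.0, -0.0, 0.005]
contact_force: [0.5, -0.2, -0.7]
width: 0.0557
t 25.65 tcp [0.4652 0.0222 0.2433] F [ 0.5 -0.2 -0.7] T [ 0.02 -0.02 -0.02] w 0.0557 j [-0.61  0.05  0.49  1.96 -0.03  1.13 -1.68]
toolx [ 1.   -0.    0.01] y [-0.    -1.    -0.003] z [ 0.01   0.003 -1.   ]
hasp_grip 0.95 [0.4616 0.0221 0.1405] [311. 245.]
hasp_grip 0.44 [ 0.4832 -0.1123  0.1041] [504. 201.]
hasp_hinge 0.81 [0.4982 0.0244 0.1101] [308. 181.]
lid_lip 0.71 [ 0.4837 -0.1092  0.1063] [501. 201.]
scene 0.63 [ 0.5834 -0.0476  0.0014]
scene 0.6 [0.4556 0.0214 0.1335]
```

View pics/w4.png

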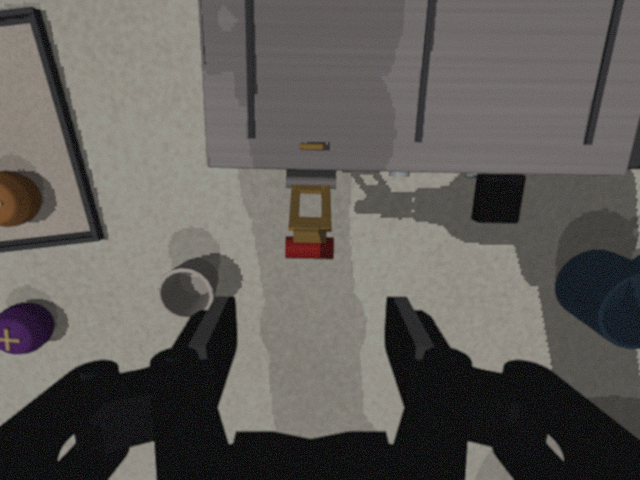

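```bash
python3 -m crank '1.9 13.1 1 0 0 0;1.9 13.1 1 0 0 0;1.9 13.1 3 0 0 0;1.9 13.1 3 0 0 0;1.9 13.1 3 0 0 0' -0.3
python3 - <<'E'
from h import *
st(); im,d,m=snap("wrist"); C=cloud(d,m)
for t in("lid_lip","hasp_grip","hasp_hinge"):
    for x in arm.place_of(t,"wrist")[:1]: print(t,round(x["conf"],2),np.round(x["at"],4))
k=(im.max(2)<60)&(C[...,2]>.1)&(C[...,2]<.118)&(np.abs(C[...,0]-.484)<.03)&(np.abs(C[...,1]+.1085)<.035)
P=C[k]; print(len(P),np.percentile(P,[2,50,98],axis=0).round(4),cv2.minAreaRect((P[:,:2]*1000).astype(np.float32)))
print(togo((0.4838,-0.1085,0.085)))
E
```

```text
time_s: 26.45
eef_pos: [0.4796, -0.1095, 0.2069]
ee_rot: [0.0, 1.0, -0.001, -0.002]
contact_force: [-0.3, 0.6, 0.0]
width: 0.0556
t 26.45 tcp [ 0.4796 -0.1095  0.2069] F [-0.3  0.6  0. ] T [ 0.09  0.02 -0.03] w 0.0556 j [-0.41  0.16  0.62  1.95 -0.11  1.07 -1.33]
toolx [ 1.    -0.002 -0.003] y [-0.002 -1.     0.   ] z [-0.003 -0.    -1.   ]
lid_lip 0.92 [ 0.4834 -0.1115  0.1064]
hasp_grip 0.73 [0.4483 0.0213 0.1134]
hasp_hinge 0.74 [0.5022 0.0193 0.1096]
2432 [[ 0.4709 -0.1208  0.1089]
 [ 0.487  -0.1072  0.1104]
 [ 0.5021 -0.0935  0.1117]] ((486.2101745605469, -107.25956726074219), (28.377483367919922, 32.888999938964844), 88.4568862915039)
[ 0.27  0.1  12.35]
```

```bash
python3 -m crank '0.3 -0.1 5 0 0 0;0.3 -0.1 9 0 0 0;0.3 -0.1 11.5 0 0 0;0.3 -0.1 12.1 0 0 0;0.3 -0.1 12.1 0 0 0;0.3 -0.1 12.1 0 0 0' && python3 -m crank '0 0 0 0 0 0;0 0 0 0 0 0;0 0 0 0 0 0;0 0 0 0 0 0;0 0 0 0 0 0;0 0 0 0 0 0' 1 && python3 -c "
from h import *
st()"
```

```text
time_s: 27.25
eef_pos: [0.4851, -0.108, 0.0888]
ee_rot: [0.0, 1.0, 0.0, 0.002]
contact_force: [0.3, 0.3, 0.4]
width: 0.0551
time_s: 27.85
eef_pos: [0.4848, -0.1073, 0.089]
ee_rot: [-0.001, 1.0, -0.001, 0.001]
contact_force: [-1.7, 3.1, 7.4]
width: 0.0284
t 27.85 tcp [ 0.4848 -0.1073  0.089 ] F [-1.7  3.1  7.4] T [ 0.63  0.28 -0.4 ] w 0.0284 j [-0.34  0.34  0.57  2.06 -0.25  0.81 -1.2 ]
toolx [ 1.    -0.002  0.003] y [-0.002 -1.    -0.002] z [ 0.003  0.002 -1.   ]
```

```bash
python3 -m crank '0.12 0 -1.5 0 0 0;0.36 0.01 -2.9 0 0 0;0.73 0.01 -4.4 0 0 0;1.2 0.02 -5.8 0 0 0;1.8 0.03 -7.1 0 0 0;2.6 0.04 -8.4 0 0 0;3.4 0.05 -9.6 0 0 0;4.4 0.07 -10.8 0 0 0;5.4 0.09 -11.8 0 0 0;6.5 0.1 -12.8 0 0 0;7.7 0.12 -13.7 0 0 0;9 0.14 -14.4 0 0 0' && python3 -c "
from h import *
st()" && python3 -m crank '1.3 0.02 -0.6 0 0 0;2.7 0.04 -1.2 0 0 0;4.2 0.06 -1.6 0 0 0;5.6 0.09 -1.8 0 0 0;7.1 0.11 -2 0 0 0;8.6 0.13 -2 0 0 0;10.1 0.16 -1.9 0 0 0;11.5 0.18 -1.6 0 0 0;12.5 0.2 -1.4 0 0 0;13.3 0.2 -1.1 0 0 0;13.3 0.2 -1.1 0 0 0' && python3 -c "
from h import *
st()"
```

```text
time_s: 29.05
eef_pos: [0.5708, -0.1091, 0.2297]
ee_rot: [-0.001, 1.0, -0.001, -0.004]
contact_force: [-2.0, 1.0, -7.0]
width: 0.0284
t 29.05 tcp [ 0.5708 -0.1091  0.2297] F [-2.  1. -7.] T [-0.17  0.99 -0.28] w 0.0284 j [-0.36  0.33  0.6   1.71 -0.2   1.17 -1.28]
toolx [ 1.    -0.001 -0.008] y [-0.001 -1.    -0.001] z [-0.008  0.001 -1.   ]
time_s: 30.15
eef_pos: [0.7087, -0.1119, 0.2429]
ee_rot: [0.001, 1.0, 0.0, 0.002]
contact_force: [1.3, -1.5, 0.6]
width: 0.0267
t 30.15 tcp [ 0.7087 -0.1119  0.2429] F [ 1.3 -1.5  0.6] T [-0.14 -0.16  0.09] w 0.0267 j [-0.26  0.57  0.57  1.35 -0.31  1.3  -1.25]
toolx [1.    0.    0.004] y [ 0.    -1.     0.001] z [ 0.004 -0.001 -1.   ]
```

```bash
python3 -m crank '0 0 0 0 0 0;0 0 0 0 0 0;0 0 0 0 0 0;0 0 -3 0 0 0;0 0 -7 0 0 0;0 0 -9 0 0 0;0 0 -9 0 0 0' -1 && python3 -m crank '-20.9 -46 0 0 0 0;-20.9 -46 0 0 0 0;-20.9 -46 0 0 0 0;-20.9 -46 0 0 0 0;-20.9 -46 0 0 0 0;-20.9 -46 0 0 0 0;-20.9 -46 0 0 0 0;-20.9 -46 0 0 0 0;-20.9 -46 0 0 0 0;-20.9 -46 0 0 0 0;-20.9 -46 0 0 0 0;-20.9 -46 0 0 0 0'
python3 - <<'E'
from h import *
st(); im,d,m=snap("wrist"); C=cloud(d,m)
for x in arm.place_of("roll1_center","wrist")[:5]: print(round(x["conf"],2),np.round(x["at"],4))
i2,d2,m2=snap("scene","s5.png")
for t in("lid_lip","hasp_grip"):
    for x in arm.place_of(t,"scene")[:2]: print(t,round(x["conf"],2),np.round(x["at"],4))
hsv=cv2.cvtColor(im,cv2.COLOR_RGB2HSV)
mask=((hsv[...,0]>4)&(hsv[...,0]<18)&(hsv[...,1]>120)&(hsv[...,2]>60)&(d>0)&(C[...,2]>.012)&(C[...,2]<.06)).astype(np.uint8)
n,l,s,c=cv2.connectedComponentsWithStats(mask)
for i in range(1,n):
    if s[i,4]>200: P=C[l==i]; print(s[i,4],c[i].round(),((np.percentile(P,2,axis=0)+np.percentile(P,98,axis=0))/2).round(4),P[:,2].max().round(4))
E
```

```text
time_s: 30.85
eef_pos: [0.708, -0.1124, 0.3368]
ee_rot: [0.001, 1.0, -0.0, 0.004]
contact_force: [0.3, -1.0, -0.3]
width: 0.0855
time_s: 32.05
eef_pos: [0.4957, 0.3506, 0.3306]
ee_rot: [0.001, 1.0, 0.002, -0.001]
contact_force: [-0.1, -1.5, 0.6]
width: 0.0852
t 32.05 tcp [0.4957 0.3506 0.3306] F [-0.1 -1.5  0.6] T [-0.04 -0.03  0.05] w 0.0852 j [-1.03  0.29  0.44  1.51 -0.13  1.38 -2.14]
toolx [ 1.     0.005 -0.002] y [ 0.005 -1.     0.001] z [-0.002 -0.001 -1.   ]
0.94 [0.4687 0.3003 0.0212]
0.93 [0.3383 0.306  0.0138]
0.61 [0.5522 0.4097 0.0218]
lid_lip 0.96 [ 0.6931 -0.1134  0.2623]
1424 [258. 134.] [0.5511 0.4053 0.0348] 0.043
1220 [267. 207.] [0.4731 0.3977 0.034 ] 0.0426
1276 [358. 209.] [0.4719 0.2976 0.0336] 0.0434
```

View pics/s5.png

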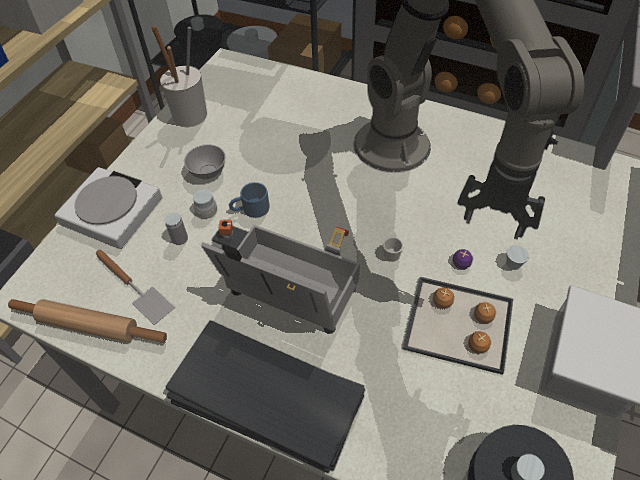

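```bash
python3 -m crank '-2.5 5.1 5 0 0 0;-2.5 5.1 10 0 0 0;-2.5 5.1 15 0 0 0;-2.5 5.1 20 0 0 0;-2.5 5.1 24 0 0 0;-2.5 5.1 27 0 0 0;-2.5 5.1 29 0 0 0;-2.5 5.1 30 0 0 0;-2.5 5.1 30 0 0 0;-2.5 5.1 30 0 0 0' -0.64 && python3 -c "
from h import *
st(); print(togo((0.4705,0.299,0.004)))"
```

```text
time_s: 33.3
eef_pos: [0.4741, 0.2975, 0.0335]
ee_rot: [-0.001, 1.0, -0.001, 0.001]
contact_force: [0.8, 0.2, 0.1]
width: 0.0702
t 33.30 tcp [0.4741 0.2975 0.0335] F [0.8 0.2 0.1] T [0.02 0.01 0.06] w 0.0702 j [-0.93  0.5   0.37  1.94 -0.26  0.75 -1.98]
toolx [ 1.    -0.001  0.002] y [-0.001 -1.    -0.001] z [ 0.002  0.001 -1.   ]
[-0.37 -0.15  2.95]
```

```bash
python3 -m crank '-0.3 -0.15 1 0 0 0;-0.3 -0.15 2 0 0 0;-0.3 -0.15 2.8 0 0 0;-0.3 -0.15 2.8 0 0 0' && python3 -m crank '0 0 0 0 0 0;0 0 0 0 0 0;0 0 0 0 0 0;0 0 0 0 0 0;0 0 0 0 0 0' 1 && python3 -c "
from h import *
st()" && python3 -m crank '0 0 -2 0 0 0;0 0 -5 0 0 0;0 0 -9 0 0 0;0 0 -13 0 0 0;0 0 -17 0 0 0;0 0 -17 0 0 0' && python3 -c "
from h import *
st();o=np.array([.580,-.0492,0]);y=-.0145
print([togo(o+R.from_euler('z',y).apply([0,l,.15])) for l in(-.062,0,.062)])"
```

```text
time_s: 33.7
eef_pos: [0.4687, 0.2984, 0.003]
ee_rot: [0.001, 1.0, -0.0, -0.001]
contact_force: [0.3, 0.0, -0.3]
width: 0.0701
time_s: 34.2
eef_pos: [0.4703, 0.299, 0.0048]
ee_rot: [-0.0, 1.0, -0.0, 0.0]
contact_force: [0.4, -1.5, 5.4]
width: 0.0475
t 34.20 tcp [0.4703 0.299  0.0048] F [ 0.4 -1.5  5.4] T [-0.24  0.07 -0.01] w 0.0475 j [-0.92  0.54  0.35  1.96 -0.28  0.69 -1.97]
toolx [ 1.    -0.001  0.001] y [-0.001 -1.    -0.   ] z [ 0.001  0.    -1.   ]
time_s: 34.8
eef_pos: [0.4731, 0.301, 0.1797]
ee_rot: [-0.004, 1.0, -0.0, 0.004]
contact_force: [0.5, 0.6, 0.3]
width: 0.0477
t 34.80 tcp [0.4731 0.301  0.1797] F [0.5 0.6 0.3] T [ 0.01 -0.02  0.03] w 0.0477 j [-1.01  0.3   0.45  1.83 -0.15  1.03 -2.07]
toolx [ 1.    -0.     0.009] y [-0.    -1.    -0.007] z [ 0.009  0.007 -1.   ]
[array([10.59, 41.24,  2.76]), array([10.68, 35.04,  2.81]), array([10.77, 28.84,  2.85])]
```

```bash
python3 -m crank '0.9 3.5 0 0 0 0;1.8 7 0 0 0 0;2.6 10.5 0 0 0 0;3.5 14 0 0 0 0;4.4 17.5 0 0 0 0;5.3 21 0 0 0 0;6.2 24.5 0 0 0 0;7.1 28 0 0 0 0;8 31.5 0 0 0 0;8.8 35 0 0 0 0;9.7 38.5 0 0 0 0;10.6 41.2 0 0 0 0' && python3 -m crank '0 0 2 0 0 0;0 0 4 0 0 0;0 0 6 0 0 0;0 0 8 0 0 0;0 0 10 0 0 0;0 0 12 0 0 0;0 0 12 0 0 0;0 0 12 0 0 0' && python3 -c "
from h import *
st();o=np.array([.580,-.0492,0]);y=-.0145
print([togo(o+R.from_euler('z',y).apply([0,l,.0345])) for l in(-.062,)])"
```

```text
time_s: 36.0
eef_pos: [0.5748, -0.1155, 0.1731]
ee_rot: [0.0, 1.0, -0.001, -0.001]
contact_force: [1.1, 0.3, -0.9]
width: 0.0475
time_s: 36.8
eef_pos: [0.575, -0.1131, 0.0537]
ee_rot: [0.0, 1.0, -0.0, -0.001]
contact_force: [0.7, -0.0, -0.4]
width: 0.0476
t 36.80 tcp [ 0.575  -0.1131  0.0537] F [ 0.7 -0.  -0.4] T [-0.01 -0.06  0.05] w 0.0476 j [-0.29  0.54  0.53  1.87 -0.36  0.83 -1.14]
toolx [ 1.    -0.001 -0.002] y [-0.001 -1.     0.   ] z [-0.002 -0.    -1.   ]
[array([ 0.41, -0.19,  1.92])]
```

```bash
python3 -m crank '0.4 -0.1 0.7 0 0 0;0.4 -0.1 1.4 0 0 0;0.4 -0.1 1.8 0 0 0;0.4 -0.1 2.0 0 0 0;0.4 -0.1 2.0 0 0 0' && python3 -c "
from h import *
st()" && python3 -m crank '0 0 0 0 0 0;0 0 0 0 0 0;0 0 0 0 0 0;0 0 0 0 0 0;0 0 -3 0 0 0;0 0 -8 0 0 0;0 0 -13 0 0 0;0 0 -17 0 0 0;0 0 -17 0 0 0' -0.4
cat > r.py <<'E'
from h import *
import sys
st()
for cam in sys.argv[1:]:
    im,d,m=snap(cam); C=cloud(d,m)
    hsv=cv2.cvtColor(im,cv2.COLOR_RGB2HSV)
    mask=((hsv[...,0]>4)&(hsv[...,0]<18)&(hsv[...,1]>110)&(hsv[...,2]>45)&(d>0)&(C[...,2]>.01)&(C[...,2]<.085)&(C[...,0]>.3)&(C[...,0]<.8)).astype(np.uint8)
    n,l,s,c=cv2.connectedComponentsWithStats(mask)
    for i in range(1,n):
        if s[i,4]>(150 if cam=="wrist" else 60): P=C[l==i]; print(cam,s[i,4],c[i].round(),((np.percentile(P,2,axis=0)+np.percentile(P,98,axis=0))/2).round(4),np.ptp(P,axis=0).round(3),P[:,2].max().round(4))
    for x in arm.place_of("roll1_center",cam)[:5]: print(round(x["conf"],2),np.round(x["at"],4))
E
python3 r.py wrist top
```

```text
time_s: 37.3
eef_pos: [0.5794, -0.1121, 0.034]
ee_rot: [0.0, 1.0, -0.0, -0.0]
contact_force: [0.7, -0.2, -1.7]
width: 0.0473
t 37.30 tcp [ 0.5794 -0.1121  0.034 ] F [ 0.7 -0.2 -1.7] T [-0.02  0.03 -0.02] w 0.0473 j [-0.27  0.57  0.52  1.87 -0.38  0.8  -1.13]
toolx [ 1.    -0.    -0.001] y [-0. -1.  0.] z [-0.001 -0.    -1.   ]
time_s: 38.2
eef_pos: [0.5836, -0.1135, 0.211]
ee_rot: [0.0, 1.0, -0.0, 0.006]
contact_force: [0.6, 0.3, -0.1]
width: 0.0598
t 38.20 tcp [ 0.5836 -0.1135  0.211 ] F [ 0.6  0.3 -0.1] T [-0.04  0.01 -0.01] w 0.0598 j [-0.37  0.36  0.63  1.72 -0.24  1.12 -1.24]
toolx [ 1.    -0.001  0.013] y [-0.001 -1.     0.001] z [ 0.013 -0.001 -1.   ]
wrist 2938 [308. 224.] [ 0.5819 -0.112   0.0609] [0.047 0.048 0.028] 0.0721
wrist 247 [494. 291.] [ 0.5315 -0.247   0.0815] [0.046 0.026 0.024] 0.085
0.57 [ 0.5807 -0.1112  0.0514]
top 251 [499. 176.] [ 0.7015 -0.4988  0.0178] [0.053 0.131 0.018] 0.0279
top 233 [173. 240.] [0.5462 0.4047 0.031 ] [0.048 0.048 0.044] 0.0543
top 238 [175. 268.] [0.4662 0.396  0.032 ] [0.045 0.044 0.037] 0.0483
0.88 [0.3351 0.3054 0.0193]
```

```bash
python3 -m crank '-11.4 -51 0 0 0 -90;-11.4 -51 0 0 0 -90;-11.4 -51 0 0 0 -90;-11.4 -51 0 0 0 -90;-11.4 -51 0 0 0 -90;-11.4 -51 0 0 0 -90;-11.4 -51 0 0 0 -90;-11.4 -51 0 0 0 -90;-11.4 -51 0 0 0 -90;-11.4 -51 0 0 0 -90;-11.4 -51 0 0 0 -90;-11.4 -51 0 0 0 -90' -0.64 && python3 -c "
from h import *
st()" && python3 r.py wrist && python3 -c "
from h import *
st(); print(togo((0.4705,0.397,0.04)))"
```

```text
time_s: 39.6
eef_pos: [0.4621, 0.4026, 0.2017]
ee_rot: [-0.001, 0.704, 0.71, -0.002]
contact_force: [-0.5, 0.5, -0.3]
width: 0.0703
t 39.60 tcp [0.4621 0.4026 0.2017] F [-0.5  0.5 -0.3] T [-0.04  0.02  0.03] w 0.0703 j [-0.89  0.36  0.13  1.67 -0.05  1.12 -0.73]
toolx [-0.008  1.    -0.   ] y [ 1.     0.008 -0.004] z [-0.004 -0.    -1.   ]
t 39.60 tcp [0.4621 0.4026 0.2017] F [-0.5  0.5 -0.3] T [-0.04  0.02  0.03] w 0.0703 j [-0.89  0.36  0.13  1.67 -0.05  1.12 -0.73]
toolx [-0.008  1.    -0.   ] y [ 1.     0.008 -0.004] z [-0.004 -0.    -1.   ]
wrist 2776 [421. 207.] [0.5478 0.4087 0.0317] [0.047 0.047 0.028] 0.0438
wrist 2617 [322. 216.] [0.4704 0.4008 0.0333] [0.046 0.046 0.024] 0.0431
0.57 [0.3406 0.3076 0.019 ]
t 39.70 tcp [0.4651 0.3971 0.2022] F [ 0.3 -1.   0.1] T [-0.02 -0.02  0.03] w 0.0699 j [-0.88  0.36  0.14  1.67 -0.05  1.12 -0.73]
toolx [ 0.     1.    -0.003] y [ 1.    -0.    -0.002] z [-0.002 -0.003 -1.   ]
[ 0.05  0.58 16.22]
```

```bash
python3 -m crank '0.1 0.5 4 0 0 0;0.1 0.5 8 0 0 0;0.1 0.5 12 0 0 0;0.1 0.5 15 0 0 0;0.1 0.5 17 0 0 0;0.1 0.5 17 0 0 0;0.1 0.5 17 0 0 0' && python3 -c "
from h import *
st(); print(togo((0.4702,0.398,0.004)))"
```

```text
time_s: 40.4
eef_pos: [0.4716, 0.3972, 0.0342]
ee_rot: [0.001, 0.708, 0.706, -0.001]
contact_force: [0.0, 0.2, 0.2]
width: 0.0704
t 40.40 tcp [0.4716 0.3972 0.0342] F [0.  0.2 0.2] T [ 0.01 -0.02  0.01] w 0.0704 j [-0.86  0.55  0.12  1.79 -0.08  0.8  -0.7 ]
toolx [ 0.003  1.    -0.001] y [ 1.    -0.003 -0.   ] z [-0.    -0.001 -1.   ]
[ 0.09 -0.14  3.02]
```

```bash
python3 -m crank '0 -0.1 1 0 0 0;0 -0.1 2 0 0 0;0 -0.1 2.9 0 0 0;0 -0.1 2.9 0 0 0' && python3 -m crank '0 0 0 0 0 0;0 0 0 0 0 0;0 0 0 0 0 0;0 0 0 0 0 0;0 0 0 0 0 0' 1 && python3 -m crank '0 0 -2 0 0 0;0 0 -5 0 0 0;0 0 -9 0 0 0;0 0 -13 0 0 0;0 0 -17 0 0 0;0 0 -17 0 0 0' && python3 -c "
from h import *
st();o=np.array([.580,-.0492,0]);y=-.0145
print([togo(o+R.from_euler('z',y).apply([0,l,.17])) for l in(0,.062)])"
```

```text
time_s: 40.8
eef_pos: [0.4688, 0.3982, 0.0038]
ee_rot: [-0.0, 0.707, 0.707, -0.001]
contact_force: [0.1, -0.3, 0.4]
width: 0.0701
time_s: 41.3
eef_pos: [0.4703, 0.3994, 0.0059]
ee_rot: [0.0, 0.707, 0.707, 0.001]
contact_force: [-0.9, 0.1, 3.1]
width: 0.0476
time_s: 41.9
eef_pos: [0.4729, 0.4014, 0.1816]
ee_rot: [0.0, 0.707, 0.707, 0.006]
contact_force: [0.8, 0.9, -0.1]
width: 0.0473
t 41.90 tcp [0.4729 0.4014 0.1816] F [ 0.8  0.9 -0.1] T [ 0.02 -0.02  0.  ] w 0.0473 j [-0.88  0.38  0.14  1.68 -0.06  1.07 -0.72]
toolx [0.001 1.    0.008] y [ 1.    -0.001  0.008] z [ 0.008  0.008 -1.   ]
[array([-45.06,  10.73,   0.89]), array([-38.87,  10.82,   0.94])]
```

```bash
python3 -m crank '-3.8 0.9 0 0 0 0;-7.6 1.8 0 0 0 0;-11.4 2.7 0 0 0 0;-15.2 3.6 0 0 0 0;-19 4.5 0 0 0 0;-22.8 5.4 0 0 0 0;-26.6 6.3 0 0 0 0;-30.4 7.2 0 0 0 0;-34.2 8.1 0 0 0 0;-38 9 0 0 0 0;-41.8 9.9 0 0 0 0;-45.1 10.7 0 0 0 0' && python3 -m crank '0 0 2 0 0 0;0 0 4 0 0 0;0 0 6 0 0 0;0 0 8 0 0 0;0 0 10 0 0 0;0 0 12 0 0 0;0 0 12 0 0 0;0 0 12 0 0 0' && python3 -c "
from h import *
st();o=np.array([.580,-.0492,0]);y=-.0145
print([togo(o+R.from_euler('z',y).apply([0,l,.0345])) for l in(0,)])"
```

```text
time_s: 43.1
eef_pos: [0.5761, -0.0544, 0.1744]
ee_rot: [-0.0, 0.708, 0.707, -0.001]
contact_force: [0.4, 0.3, -0.8]
width: 0.0477
time_s: 43.9
eef_pos: [0.5761, -0.0522, 0.0549]
ee_rot: [-0.0, 0.707, 0.707, -0.001]
contact_force: [0.3, 0.5, -0.6]
width: 0.0477
t 43.90 tcp [ 0.5761 -0.0522  0.0549] F [ 0.3  0.5 -0.6] T [-0.02 -0.06 -0.01] w 0.0477 j [-0.22  0.48  0.3   1.88 -0.19  0.81  0.18]
toolx [ 0.  1. -0.] y [ 1.    -0.    -0.001] z [-0.001 -0.    -1.   ]
[array([0.3 , 0.39, 2.04])]
```

```bash
python3 -m crank '0.3 0.4 0.7 0 0 0;0.3 0.4 1.4 0 0 0;0.3 0.4 1.8 0 0 0;0.3 0.4 2.0 0 0 0;0.3 0.4 2.0 0 0 0' && python3 -m crank '0 0 0 0 0 0;0 0 0 0 0 0;0 0 0 0 0 0;0 0 0 0 0 0;0 0 -3 0 0 0;0 0 -8 0 0 0;0 0 -13 0 0 0;0 0 -17 0 0 0;0 0 -17 0 0 0' -0.4 && python3 r.py wrist top && python3 -c "
from h import *
print(togo((.549,.406,.2)))"
```

```text
time_s: 44.4
eef_pos: [0.5804, -0.0492, 0.035]
ee_rot: [-0.0, 0.707, 0.707, -0.0]
contact_force: [1.4, -0.6, -0.4]
width: 0.0474
time_s: 45.3
eef_pos: [0.5849, -0.0498, 0.2122]
ee_rot: [0.005, 0.707, 0.707, 0.005]
contact_force: [0.6, 0.9, 0.8]
width: 0.0599
t 45.30 tcp [ 0.5849 -0.0498  0.2122] F [0.6 0.9 0.8] T [-0.01 -0.   -0.04] w 0.0599 j [-0.27  0.31  0.35  1.73 -0.12  1.11  0.12]
toolx [0.001 1.    0.   ] y [ 1.    -0.001  0.013] z [ 0.013  0.    -1.   ]
wrist 2967 [302. 216.] [ 0.5803 -0.0475  0.0612] [0.047 0.047 0.026] 0.072
wrist 2669 [301. 290.] [ 0.5793 -0.1077  0.0585] [0.047 0.044 0.029] 0.0716
0.83 [ 0.579  -0.1112  0.0538]
top 256 [499. 176.] [ 0.7018 -0.4988  0.0182] [0.054 0.131 0.019] 0.029
top 120 [368. 221.] [ 0.5743 -0.122   0.0607] [0.045 0.023 0.031] 0.0761
top 229 [173. 240.] [0.5458 0.4047 0.031 ] [0.045 0.05  0.037] 0.0501
0.8 [0.3371 0.3079 0.0178]
0.59 [ 0.5787 -0.1102  0.0479]
0.5 [0.3843 0.1376 0.0004]
[45.49 -3.07  0.4 ]
```

Two rolls are in and upright. Next is the third.

```bash
python3 -m crank '45.6 -3.4 0 0 0 0;45.6 -3.4 0 0 0 0;45.6 -3.4 0 0 0 0;45.6 -3.4 0 0 0 0;45.6 -3.4 0 0 0 0;45.6 -3.4 0 0 0 0;45.6 -3.4 0 0 0 0;45.6 -3.4 0 0 0 0;45.6 -3.4 0 0 0 0;45.6 -3.4 0 0 0 0;45.6 -3.4 0 0 0 0;45.6 -3.4 0 0 0 0' -0.6 && python3 r.py wrist && python3 -m crank '0 0 4 0 0 0;0 0 8 0 0 0;0 0 12 0 0 0;0 0 15 0 0 0;0 0 15 0 0 0;0 0 15 0 0 0' && python3 -c "
from h import *
st(); print(togo((0.5495,0.406,0.004)))"
```

```text
time_s: 46.7
eef_pos: [0.547, 0.4046, 0.2036]
ee_rot: [0.001, 0.708, 0.706, -0.002]
contact_force: [0.4, -1.5, 0.3]
width: 0.0685
t 46.70 tcp [0.547  0.4046 0.2036] F [ 0.4 -1.5  0.3] T [-0.09 -0.04  0.02] w 0.0685 j [-0.82  0.48  0.17  1.49 -0.08  1.18 -0.64]
toolx [ 0.002  1.    -0.003] y [ 1.    -0.002 -0.002] z [-0.002 -0.003 -1.   ]
wrist 2626 [315. 207.] [0.5507 0.4087 0.0336] [0.047 0.048 0.024] 0.0434
0.58 [0.3402 0.3091 0.0171]
time_s: 47.4
eef_pos: [0.5477, 0.4056, 0.0559]
ee_rot: [0.0, 0.708, 0.706, -0.0]
contact_force: [-0.6, 0.4, 0.4]
width: 0.0679
t 47.40 tcp [0.5477 0.4056 0.0559] F [-0.6  0.4  0.4] T [-0.05 -0.07 -0.  ] w 0.0679 j [-0.81  0.62  0.15  1.61 -0.11  0.92 -0.62]
toolx [ 0.002  1.    -0.001] y [ 1.    -0.002  0.   ] z [ 0.    -0.001 -1.   ]
[0.05 0.17 5.19]
```

```bash
python3 -m crank '0.1 0.25 2 0 0 0;0.1 0.25 3.5 0 0 0;0.1 0.25 4.5 0 0 0;0.1 0.25 5.1 0 0 0;0.1 0.25 5.1 0 0 0' && python3 -m crank '0 0 0 0 0 0;0 0 0 0 0 0;0 0 0 0 0 0;0 0 0 0 0 0;0 0 0 0 0 0' 1 && python3 -m crank '0 0 -2 0 0 0;0 0 -5 0 0 0;0 0 -9 0 0 0;0 0 -13 0 0 0;0 0 -17 0 0 0;0 0 -17 0 0 0' && python3 -c "
from h import *
st();o=np.array([.580,-.0492,0]);y=-.0145
print([togo(o+R.from_euler('z',y).apply([0,l,.17])) for l in(.062,)])"
```

```text
time_s: 47.9
eef_pos: [0.549, 0.4076, 0.0038]
ee_rot: [-0.0, 0.707, 0.707, -0.001]
contact_force: [0.3, 0.6, -0.4]
width: 0.0681
time_s: 48.4
eef_pos: [0.5502, 0.4085, 0.0055]
ee_rot: [0.0, 0.707, 0.707, 0.001]
contact_force: [-0.5, -0.9, 5.3]
width: 0.0477
time_s: 49.0
eef_pos: [0.5526, 0.41, 0.181]
ee_rot: [0.001, 0.707, 0.707, 0.006]
contact_force: [0.3, 0.5, -0.3]
width: 0.0476
t 49.00 tcp [0.5526 0.41   0.181 ] F [ 0.3  0.5 -0.3] T [ 0.05 -0.09 -0.  ] w 0.0476 j [-0.82  0.5   0.17  1.51 -0.09  1.13 -0.63]
toolx [0.001 1.    0.007] y [ 1.    -0.001  0.009] z [ 0.009  0.007 -1.   ]
[array([-39.73,   2.85,   0.84])]
```

```bash
python3 -m crank '-3.5 0.2 0 0 0 0;-7 0.5 0 0 0 0;-10.5 0.7 0 0 0 0;-14 1 0 0 0 0;-17.5 1.2 0 0 0 0;-21 1.5 0 0 0 0;-24.5 1.7 0 0 0 0;-28 2 0 0 0 0;-31.5 2.2 0 0 0 0;-35 2.5 0 0 0 0;-38 2.7 0 0 0 0;-39.6 2.9 0 0 0 0' && python3 -m crank '0 0 2 0 0 0;0 0 4 0 0 0;0 0 6 0 0 0;0 0 8 0 0 0;0 0 10 0 0 0;0 0 12 0 0 0;0 0 12 0 0 0;0 0 12 0 0 0' && python3 -c "
from h import *
st();o=np.array([.580,-.0492,0]);y=-.0145
print([togo(o+R.from_euler('z',y).apply([0,l,.0345])) for l in(0.062,)])"
```

```text
time_s: 50.2
eef_pos: [0.5771, 0.0079, 0.1733]
ee_rot: [0.0, 0.709, 0.705, -0.001]
contact_force: [-0.4, -0.3, -0.5]
width: 0.0475
time_s: 51.0
eef_pos: [0.5775, 0.0118, 0.0538]
ee_rot: [-0.0, 0.707, 0.707, -0.001]
contact_force: [0.1, -0.4, -0.5]
width: 0.0475
t 51.00 tcp [0.5775 0.0118 0.0538] F [ 0.1 -0.4 -0.5] T [-0.02 -0.06  0.01] w 0.0475 j [-0.3   0.48  0.27  1.88 -0.17  0.8   0.05]
toolx [ 0.  1. -0.] y [ 1.    -0.    -0.002] z [-0.002 -0.    -1.   ]
[array([0.1 , 0.34, 1.93])]
```

```bash
python3 -m crank '0.1 0.3 0.7 0 0 0;0.1 0.3 1.4 0 0 0;0.1 0.3 1.7 0 0 0;0.1 0.3 1.9 0 0 0;0.1 0.3 1.9 0 0 0' && python3 -m crank '0 0 0 0 0 0;0 0 0 0 0 0;0 0 0 0 0 0;0 0 0 0 0 0;0 0 -3 0 0 0;0 0 -8 0 0 0;0 0 -13 0 0 0;0 0 -17 0 0 0;0 0 -21 0 0 0;0 0 -21 0 0 0' -0.4 && python3 r.py wrist && python3 -c "
from h import *
snap('wrist','w6.png');
for x in arm.place_of('lid_lip','wrist')[:2]+arm.place_of('hasp_grip','wrist')[:2]: print(x)
snap('top');print(arm.place_of('lid_lip','top')[:2]);print(arm.place_of('hasp_grip','top')[:2])
snap('scene');print(arm.place_of('lid_lip','scene')[:2]);"
```

```text
time_s: 51.5
eef_pos: [0.581, 0.0128, 0.0351]
ee_rot: [-0.0, 0.707, 0.707, -0.0]
contact_force: [0.0, 0.4, -1.6]
width: 0.0476
time_s: 52.5
eef_pos: [0.585, 0.0127, 0.252]
ee_rot: [0.004, 0.707, 0.707, 0.005]
contact_force: [0.7, -0.2, -0.4]
width: 0.06
t 52.50 tcp [0.585  0.0127 0.252 ] F [ 0.7 -0.2 -0.4] T [-0.   -0.02 -0.02] w 0.0600 j [-0.35  0.27  0.32  1.69 -0.09  1.19 -0.01]
toolx [0.001 1.    0.002] y [ 1.    -0.001  0.013] z [ 0.013  0.002 -1.   ]
wrist 2334 [303. 208.] [0.581  0.0133 0.0614] [0.047 0.047 0.025] 0.0717
wrist 2106 [303. 273.] [ 0.5803 -0.0459  0.0593] [0.047 0.044 0.027] 0.0714
wrist 2007 [302. 334.] [ 0.5794 -0.1069  0.0576] [0.048 0.044 0.032] 0.0726
0.76 [ 0.5757 -0.1116  0.0516]
0.23 [0.5834 0.0187 0.0508]
{'at': [0.4482, 0.0248, 0.113], 'conf': 0.76}
[{'at': [0.6918, -0.1079, 0.2651], 'conf': 0.63}]
[{'at': [0.4392, -0.3785, -0.0003], 'conf': 0.69}]
[{'at': [0.4473, 0.0216, 0.1145], 'conf': 0.29}]
```

View pics/w6.png

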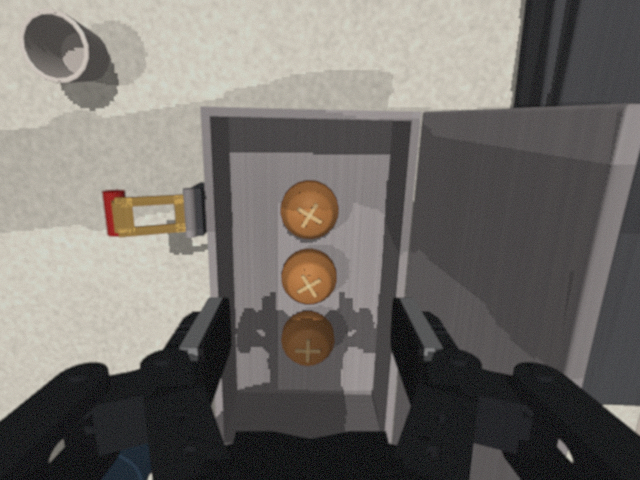

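```bash
python3 -m crank '0 0 -5 0 0 8;0 0 -8.8 0 0 16;-12.5 12.2 -8.8 0 0 90;-12.5 12.2 -8.8 0 0 90;-12.5 12.2 -8.8 0 0 90;-12.5 12.2 -8.8 0 0 90;-12.5 12.2 -8.8 0 0 90;-12.5 12.2 -8.8 0 0 90;-12.5 12.2 -8.8 0 0 90;-12.5 12.2 -8.8 0 0 90;-12.5 12.2 -8.8 0 0 90;-12.5 12.2 -8.8 0 0 90' -0.3 && python3 -m crank '0 0 0 0 0 0;0 0 0 0 0 0'
python3 - <<'E'
from h import *
st(); im,d,m=snap("wrist","w7.png"); C=cloud(d,m)
for x in arm.place_of('lid_lip','wrist')[:2]: print(x["conf"],np.round(x["at"],4))
k=(im.max(2)<60)&(C[...,2]>.235)&(C[...,2]<.285)&(np.abs(C[...,0]-.70)<.04)&(np.abs(C[...,1]+.11)<.03)
P=C[k]; print(len(P)); 
if len(P): print(np.percentile(P,[2,50,98],axis=0).round(4))
print(togo((.708,-.1115,.2429)))
E
```

```text
time_s: 54.2
eef_pos: [0.7031, -0.1119, 0.3326]
ee_rot: [0.0, 1.0, -0.0, -0.001]
contact_force: [0.8, 0.1, 0.4]
width: 0.0554
time_s: 54.4
eef_pos: [0.7031, -0.1121, 0.3331]
ee_rot: [-0.0, 1.0, 0.001, -0.0]
contact_force: [-0.1, 0.1, -0.1]
width: 0.0554
t 54.40 tcp [ 0.7031 -0.1121  0.3331] F [-0.1  0.1 -0.1] T [ 0.   -0.01  0.05] w 0.0554 j [-0.29  0.54  0.65  1.22 -0.32  1.48 -1.25]
toolx [ 1.     0.001 -0.   ] y [ 0.001 -1.    -0.   ] z [-0.  0. -1.]
0.92 [ 0.6922 -0.113   0.2642]
0.33 [ 0.5295 -0.2541  0.0027]
1573
[[ 0.6898 -0.1257  0.2477]
 [ 0.6961 -0.1121  0.277 ]
 [ 0.7002 -0.098   0.2791]]
[ 0.49 -0.07  9.04]
```

```bash
python3 -m crank '-1 0 4 0 0 0;-1 0 7 0 0 0;-1 0 8.8 0 0 0;-1 0 8.8 0 0 0;-1 0 8.8 0 0 0' -0.3 && python3 -m crank '0 0 0 0 0 0;0 0 0 0 0 0;0 0 0 0 0 0;0 0 0 0 0 0;0 0 0 0 0 0' 1 && python3 -c "
from h import *
st()" && python3 -m crank '0.6 0 0.1 0 0 0;1.2 0 0.3 0 0 0;1.7 0 0.5 0 0 0;1.7 0 0.5 0 0 0;1.7 0 0.5 0 0 0' && python3 -c "
from h import *
st()"
```

```text
time_s: 55.0
eef_pos: [0.6934, -0.1123, 0.246]
ee_rot: [0.0, 1.0, -0.0, 0.0]
contact_force: [-0.2, -0.5, 0.2]
width: 0.0553
time_s: 55.5
eef_pos: [0.694, -0.112, 0.2469]
ee_rot: [-0.0, 1.0, -0.0, 0.001]
contact_force: [0.8, 0.1, 5.3]
width: 0.0292
t 55.50 tcp [ 0.694  -0.112   0.2469] F [0.8 0.1 5.3] T [ 0.53  0.01 -0.19] w 0.0292 j [-0.31  0.56  0.64  1.39 -0.33  1.3  -1.23]
toolx [ 1.    -0.     0.003] y [-0. -1. -0.] z [ 0.003  0.    -1.   ]
time_s: 56.0
eef_pos: [0.7109, -0.1124, 0.2418]
ee_rot: [0.0, 1.0, -0.0, 0.001]
contact_force: [1.1, 0.6, 6.0]
width: 0.0293
t 56.00 tcp [ 0.7109 -0.1124  0.2418] F [1.1 0.6 6. ] T [ 0.25  0.22 -0.33] w 0.0293 j [-0.29  0.59  0.63  1.34 -0.35  1.31 -1.23]
toolx [ 1.    -0.001  0.002] y [-0.001 -1.     0.   ] z [ 0.002 -0.    -1.   ]
```

```bash
python3 -m crank '-1.4 -0.02 -0.4 0 0 0;-2.9 -0.04 -0.7 0 0 0;-4.4 -0.06 -0.9 0 0 0;-5.8 -0.09 -0.9 0 0 0;-7.3 -0.11 -0.8 0 0 0;-8.8 -0.13 -0.6 0 0 0;-10.2 -0.15 -0.3 0 0 0;-11.6 -0.18 0.2 0 0 0;-13 -0.2 0.8 0 0 0;-14.3 -0.22 1.5 0 0 0;-15.5 -0.24 2.3 0 0 0;-16.7 -0.26 3.2 0 0 0' && python3 -c "
from h import *
st()" && python3 -m crank '-1.1 -0.02 1 0 0 0;-2.1 -0.03 2.1 0 0 0;-2.9 -0.05 3.3 0 0 0;-3.7 -0.06 4.6 0 0 0;-4.4 -0.07 5.9 0 0 0;-4.9 -0.08 7.3 0 0 0;-5.3 -0.08 8.7 0 0 0;-5.6 -0.09 10.2 0 0 0;-5.8 -0.09 11.4 0 0 0;-5.85 -0.09 12.1 0 0 0;-5.85 -0.09 12.2 0 0 0' && python3 -c "
from h import *
st()"
```

```text
time_s: 57.2
eef_pos: [0.5448, -0.1088, 0.2112]
ee_rot: [-0.001, 1.0, -0.0, 0.003]
contact_force: [-3.4, 3.0, 12.0]
width: 0.0286
t 57.20 tcp [ 0.5448 -0.1088  0.2112] F [-3.4  3.  12. ] T [ 0.42 -0.04 -0.28] w 0.0286 j [-0.44  0.3   0.69  1.81 -0.21  1.1  -1.25]
toolx [ 1.    -0.     0.006] y [-0.    -1.    -0.002] z [ 0.006  0.002 -1.   ]
time_s: 58.3
eef_pos: [0.4835, -0.1074, 0.0855]
ee_rot: [-0.001, 1.0, -0.0, -0.001]
contact_force: [-4.2, 4.6, 4.9]
width: 0.0286
t 58.30 tcp [ 0.4835 -0.1074  0.0855] F [-4.2  4.6  4.9] T [ 0.98  0.21 -0.4 ] w 0.0286 j [-0.4   0.36  0.64  2.06 -0.29  0.81 -1.16]
toolx [ 1.    -0.001 -0.003] y [-0.001 -1.    -0.002] z [-0.003  0.002 -1.   ]
```

```bash
python3 -m crank '0 0 0.2 0 0 0;0 0 0.4 0 0 0;0 0 0.5 0 0 0;0 0 0.5 0 0 0' && python3 -c "
from h import *
st()" && python3 -m crank '0 0 -0.2 0 0 0;0 0 -0.2 0 0 0;0 0 -0.2 0 0 0;0 0 -0.2 0 0 0;0 0 -4 0 0 0;0 0 -8 0 0 0;0 0 -12 0 0 0;0 0 -12 0 0 0' -0.3
cat > l.py <<'E'
from h import *
st()
for i in range(2):
    im,d,m=snap("wrist"); C=cloud(d,m)
    k=(im.max(2)<60)&(C[...,2]>.1)&(C[...,2]<.125)&(np.abs(C[...,0]-.484)<.03)&(np.abs(C[...,1]+.1085)<.035)
    P=C[k]; print("lip",len(P),np.median(P,axis=0).round(4))
    for x0 in(.515,.56,.60,.64):
        B=C[(np.abs(C[...,2]-.11)<.015)&(np.abs(C[...,0]-x0)<.006)&(np.abs(C[...,1]+.1)<.06)]; print("lid x",x0,len(B),np.median(B[:,2]).round(4) if len(B) else None)
for t in("hasp_grip","lid_lip"):
  for x in arm.place_of(t,"wrist")[:1]: print(t,x["conf"],np.round(x["at"],4))
E
python3 l.py
```

```text
time_s: 58.7
eef_pos: [0.4835, -0.1073, 0.081]
ee_rot: [-0.001, 1.0, -0.0, -0.001]
contact_force: [-3.7, 4.1, 2.0]
width: 0.0288
t 58.70 tcp [ 0.4835 -0.1073  0.081 ] F [-3.7  4.1  2. ] T [ 0.92  0.26 -0.45] w 0.0288 j [-0.39  0.37  0.63  2.06 -0.3   0.8  -1.15]
toolx [ 1.    -0.001 -0.003] y [-0.001 -1.    -0.002] z [-0.003  0.002 -1.   ]
time_s: 59.5
eef_pos: [0.4885, -0.1099, 0.2065]
ee_rot: [0.0, 1.0, -0.0, 0.006]
contact_force: [0.2, 0.7, 0.1]
width: 0.0557
t 59.50 tcp [ 0.4885 -0.1099  0.2065] F [0.2 0.7 0.1] T [ 0.01 -0.03  0.06] w 0.0557 j [-0.5   0.18  0.72  1.94 -0.14  1.06 -1.29]
toolx [ 1.    -0.     0.011] y [-0.001 -1.     0.   ] z [ 0.011 -0.    -1.   ]
lip 2452 [ 0.4871 -0.107   0.1136]
lid x 0.515 4042 0.1111
lid x 0.56 4689 0.1103
lid x 0.6 5512 0.1095
lid x 0.64 0 None
lip 2523 [ 0.4872 -0.1069  0.1136]
lid x 0.515 4146 0.1111
lid x 0.56 4957 0.1103
lid x 0.6 5736 0.1095
lid x 0.64 0 None
hasp_grip 0.82 [0.4499 0.0235 0.1116]
lid_lip 0.93 [ 0.4831 -0.1106  0.1074]
```

```bash
python3 -m crank '0 -0.2 3 0 0 0;0 -0.2 6 0 0 0;0 -0.2 8 0 0 0;0 -0.2 8.5 0 0 0;0 -0.2 8.5 0 0 0;0 -0.2 8.5 0 0 0' 1 && python3 -m crank '0 0 0.3 0 0 0;0 0 0.6 0 0 0;0 0 0.9 0 0 0;0 0 1.1 0 0 0;0 0 1.3 0 0 0;0 0 1.3 0 0 0'  && python3 -m crank '0 0 0.15 0 0 0;0 0 0.3 0 0 0;0 0 0.3 0 0 0;0 0 0.3 0 0 0'
```

```text
time_s: 60.3
eef_pos: [0.485, -0.1069, 0.1167]
ee_rot: [0.0, 1.0, -0.0, 0.0]
contact_force: [0.3, 1.0, 0.6]
width: 0.0001
time_s: 60.9
eef_pos: [0.4856, -0.1068, 0.1095]
ee_rot: [-0.003, 1.0, -0.001, 0.0]
contact_force: [-16.3, 5.1, 53.0]
width: -0.0
time_s: 61.3
eef_pos: [0.4856, -0.1068, 0.1092]
ee_rot: [-0.004, 1.0, -0.001, 0.0]
contact_force: [-23.9, 5.5, 76.4]
width: 0.0002
```

```bash
python3 -m crank '0 0 -1 0 0 0;0 0 -1.6 0 0 0;0 0 -4 0 0 0;0 0 -7 0 0 0;0 0 -10 0 0 0;0 0 -10 0 0 0' -0.3 && python3 l.py
```

```text
time_s: 61.9
eef_pos: [0.4872, -0.1071, 0.2036]
ee_rot: [0.0, 1.0, -0.0, 0.004]
contact_force: [0.3, 0.8, 0.3]
width: 0.0555
t 61.90 tcp [ 0.4872 -0.1071  0.2036] F [0.3 0.8 0.3] T [ 0.02 -0.05  0.  ] w 0.0555 j [-0.51  0.19  0.72  1.94 -0.14  1.05 -1.29]
toolx [ 1.    -0.     0.007] y [-0. -1.  0.] z [ 0.007 -0.    -1.   ]
lip 2427 [ 0.487  -0.1072  0.1104]
lid x 0.515 4082 0.1084
lid x 0.56 4741 0.1085
lid x 0.6 5681 0.1085
lid x 0.64 0 None
lip 2466 [ 0.4871 -0.1073  0.1104]
lid x 0.515 4133 0.1084
lid x 0.56 4999 0.1085
lid x 0.6 5890 0.1085
lid x 0.64 0 None
hasp_grip 0.42 [ 0.4803 -0.114   0.1057]
lid_lip 0.7 [ 0.4814 -0.1106  0.1041]
```

```bash
python3 -m crank '-3.8 -12.9 -1 0 0 0;-3.8 -12.9 -1 0 0 0;-3.8 -12.9 -1 0 0 0;-3.8 -12.9 -1 0 0 0;-3.8 -12.9 -1 0 0 0;-3.8 -12.9 -1 0 0 0' -0.3
cat > hp.py <<'E'
from h import *
st(); im,d,m=snap("wrist"); C=cloud(d,m)
for x in arm.place_of("hasp_grip","wrist")[:1]: print(round(x["conf"],2),np.round(x["at"],4))
hsv=cv2.cvtColor(im,cv2.COLOR_RGB2HSV)
mask=((hsv[...,0]<6)|(hsv[...,0]>174))&(hsv[...,1]>150)&(hsv[...,2]>50)&(d>0)
P=C[mask]; P=P[np.abs(P[:,2]-.12)<.02]; print(len(P),np.percentile(P,[2,50,98],axis=0).round(4),cv2.minAreaRect((P[:,:2]*1000).astype(np.float32)))
E
python3 hp.py; python3 -c "
from h import *
print(togo((0.4498,0.0222,0.101)))"
```

```text
time_s: 62.7
eef_pos: [0.4464, 0.0211, 0.2096]
ee_rot: [0.001, 1.0, -0.001, -0.001]
contact_force: [-0.5, -0.4, -0.4]
width: 0.0556
t 62.70 tcp [0.4464 0.0211 0.2096] F [-0.5 -0.4 -0.4] T [ 0.    0.05 -0.02] w 0.0556 j [-0.75  0.05  0.63  2.04 -0.03  1.06 -1.67]
toolx [ 1.    -0.002 -0.001] y [-0.002 -1.     0.001] z [-0.001 -0.001 -1.   ]
0.7 [0.4504 0.0224 0.1139]
434 [[0.4444 0.0102 0.1205]
 [0.4479 0.0257 0.1223]
 [0.4525 0.0379 0.1237]] ((448.52178955078125, 23.96023178100586), (28.537879943847656, 9.160778045654297), 87.24469757080078)
[ 0.32 -0.14 10.88]
```

```bash
python3 -m crank '0.3 -0.1 4 0 0 0;0.3 -0.1 7 0 0 0;0.3 -0.1 9.5 0 0 0;0.3 -0.1 10.6 0 0 0;0.3 -0.1 10.6 0 0 0;0.3 -0.1 10.6 0 0 0' && python3 -m crank '0 0 0 0 0 0;0 0 0 0 0 0;0 0 0 0 0 0;0 0 0 0 0 0;0 0 0 0 0 0;0 0 0 0 0 0' 1 && python3 -c "
from h import *
st()"
```

```text
time_s: 63.4
eef_pos: [0.4506, 0.023, 0.105]
ee_rot: [0.0, 1.0, -0.001, 0.001]
contact_force: [0.6, 0.1, 0.5]
width: 0.0556
time_s: 64.0
eef_pos: [0.4507, 0.0235, 0.1056]
ee_rot: [-0.0, 1.0, -0.0, 0.001]
contact_force: [-1.2, 0.3, 5.0]
width: 0.0283
t 64.00 tcp [0.4507 0.0235 0.1056] F [-1.2  0.3  5. ] T [-0.11  0.2  -0.  ] w 0.0283 j [-0.69  0.23  0.62  2.14 -0.18  0.82 -1.53]
toolx [ 1.    -0.     0.002] y [-0.    -1.    -0.001] z [ 0.002  0.001 -1.   ]
```

```bash
python3 -m crank '0.14 0 -0.75 0 0 0;0.43 0 -1.55 0 0 0;0.85 0 -2.3 0 0 0;1.4 0 -2.95 0 0 0;2.05 0 -3.5 0 0 0;2.8 0 -3.9 0 0 0;3.6 0 -4.2 0 0 0;4.4 0.05 -4.35 0 0 0;5.25 0.05 -4.35 0 0 0;6.1 0.1 -4.2 0 0 0;6.9 0.1 -3.9 0 0 0;7.6 0.1 -3.5 0 0 0' && python3 -c "
from h import *
st()" && python3 -m crank '0.65 0 0.55 0 0 0;1.2 0 1.2 0 0 0;1.5 0 1.7 0 0 0;1.7 0 2.15 0 0 0;1.8 0 2.4 0 0 0;1.8 0 2.4 0 0 0' && python3 -c "
from h import *
st()"
```

```text
time_s: 65.2
eef_pos: [0.5295, 0.0221, 0.142]
ee_rot: [-0.0, 1.0, -0.001, 0.003]
contact_force: [-1.8, 0.2, 7.6]
width: 0.0242
t 65.20 tcp [0.5295 0.0221 0.142 ] F [-1.8  0.2  7.6] T [-0.42  0.45 -0.2 ] w 0.0242 j [-0.63  0.32  0.61  1.94 -0.23  0.94 -1.48]
toolx [ 1.    -0.001  0.006] y [-0.001 -1.    -0.001] z [ 0.006  0.001 -1.   ]
time_s: 65.8
eef_pos: [0.5505, 0.0235, 0.1182]
ee_rot: [-0.001, 1.0, 0.0, 0.007]
contact_force: [6.5, 1.9, 3.9]
width: 0.0001
t 65.80 tcp [0.5505 0.0235 0.1182] F [6.5 1.9 3.9] T [ 0.3  -1.25 -0.06] w 0.0001 j [-0.6   0.39  0.59  1.92 -0.27  0.9  -1.44]
toolx [1.    0.    0.013] y [ 0.    -1.    -0.001] z [ 0.013  0.001 -1.   ]
```

```bash
python3 -m crank '1 0 0 0 0 0;1.5 0 0 0 0 0;1.5 0 -3 0 0 0;1.5 0 -7 0 0 0;0.5 0 -11 0 0 0;0 0 -11 0 0 0' && python3 -c "
from h import *
st();snap('wrist','w8.png')" && python3 hp.py
```

```text
time_s: 66.4
eef_pos: [0.5468, 0.0217, 0.2303]
ee_rot: [-0.001, 1.0, -0.0, 0.004]
contact_force: [0.4, -0.2, -0.4]
width: -0.0001
t 66.40 tcp [0.5468 0.0217 0.2303] F [ 0.4 -0.2 -0.4] T [-0.02 -0.   -0.  ] w -0.0001 j [-0.66  0.25  0.65  1.81 -0.17  1.13 -1.53]
toolx [ 1.    -0.001  0.009] y [-0.001 -1.    -0.001] z [ 0.009  0.001 -1.   ]
t 66.45 tcp [0.5443 0.022  0.2276] F [-1.1 -0.6 -1.4] T [-0.    0.08 -0.02] w 0.0001 j [-0.66  0.25  0.65  1.81 -0.17  1.13 -1.53]
toolx [ 1.    -0.001  0.003] y [-0.001 -1.    -0.001] z [ 0.003  0.001 -1.   ]
0.79 [0.5418 0.02   0.1248]
972 [[0.5386 0.0074 0.1277]
 [0.5455 0.0214 0.1324]
 [0.5503 0.0354 0.1344]] ((544.25341796875, 21.40386390686035), (29.28287696838379, 12.676289558410645), 89.51095581054688)
```

View pics/w8.png

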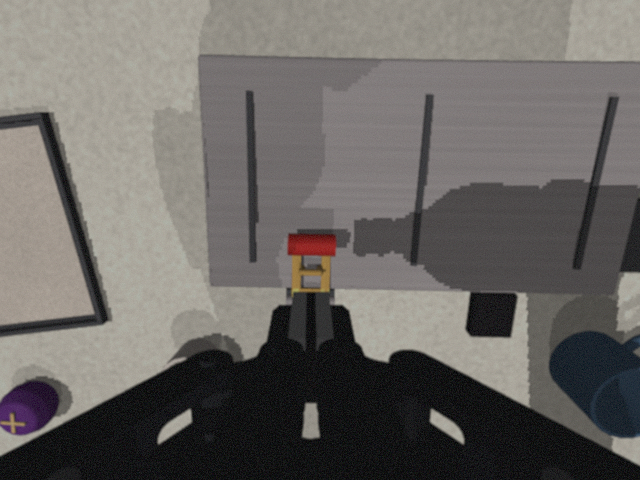

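```bash
python3 -m crank '-0.5 12 -3 0 0 0;-0.5 12 -3 0 0 0;-0.5 12 -3 0 0 0;-1.2 24 -3 0 0 0;-1.2 24 -3 0 0 0;-1.2 24 -3 0 0 0;-1.2 24 -3 0 0 0;-1.2 24 -3 0 0 0;-1.2 24 -3 0 0 0' 0 && python3 k.py && python3 l.py && python3 r.py top && python3 -c "
from h import *
snap('scene','s9.png')
for t in 'hasp_grip egg_cup mug sugar_jar shaker mould steel_bowl'.split(): print(t,[(round(x['conf'],2),np.round(x['at'],3)) for x in arm.place_of(t,'scene')[:2]])"
```

```text
time_s: 67.45
eef_pos: [0.5319, -0.2155, 0.2541]
ee_rot: [-0.001, 1.0, 0.001, -0.001]
contact_force: [1.0, -0.2, -0.3]
width: 0.0425
t 67.45 tcp [ 0.5319 -0.2155  0.2541] F [ 1.  -0.2 -0.3] T [ 0.02  0.   -0.01] w 0.0425 j [-0.28  0.31  0.75  1.71 -0.23  1.21 -1.05]
toolx [ 1.     0.002 -0.002] y [ 0.002 -1.    -0.001] z [-0.002  0.001 -1.   ]
knob [ 0.5327 -0.2534  0.101 ] ang 23.488601684570312 bias mm 0.4711450347312518 0.4919126896699155 0.4031806312474323
knob [ 0.5327 -0.2533  0.101 ] ang 23.545215606689453 bias mm 0.5088857090661814 0.4961354558273845 0.4052931718257907
knob [ 0.5326 -0.2536  0.1011] ang 23.7877197265625 bias mm 0.5014455307568721 0.4894781719467778 0.3955246872809487
t 67.60 tcp [ 0.532  -0.2159  0.2549] F [-0.2  1.1 -0.2] T [ 0.03 -0.05  0.01] w 0.0426 j [-0.28  0.31  0.75  1.71 -0.23  1.21 -1.05]
toolx [ 1.     0.002 -0.001] y [ 0.002 -1.    -0.001] z [-0.001  0.001 -1.   ]
lip 1624 [ 0.4873 -0.109   0.1102]
lid x 0.515 2530 0.1084
lid x 0.56 2888 0.1084
lid x 0.6 3258 0.1084
lid x 0.64 3761 0.1084
lip 1624 [ 0.4874 -0.109   0.1102]
lid x 0.515 2540 0.1084

[... 163 characters left out ...]
T [ 0.02  0.02 -0.02] w 0.0428 j [-0.28  0.31  0.75  1.71 -0.23  1.21 -1.05]
toolx [1.    0.001 0.   ] y [ 0.001 -1.    -0.   ] z [ 0.  0. -1.]
top 252 [499. 176.] [ 0.702  -0.4986  0.0176] [0.048 0.132 0.021] 0.0314
0.83 [0.3379 0.3056 0.0224]
0.73 [ 0.3806 -0.2597 -0.0031]
hasp_grip [(0.49, array([0.543, 0.02 , 0.125])), (0.44, array([ 0.318, -0.451, -0.007]))]
egg_cup [(0.78, array([0.386, 0.137, 0.   ])), (0.69, array([ 0.524, -0.256,  0.001]))]
mug [(0.59, array([ 0.385, -0.257,  0.   ]))]
sugar_jar []
shaker [(0.61, array([ 0.556, -0.394,  0.001]))]
mould [(0.85, array([ 0.293,  0.43 , -0.   ])), (0.54, array([0.54 , 0.02 , 0.126]))]
steel_bowl [(0.59, array([ 0.315, -0.453, -0.005]))]
```

View pics/s9.png

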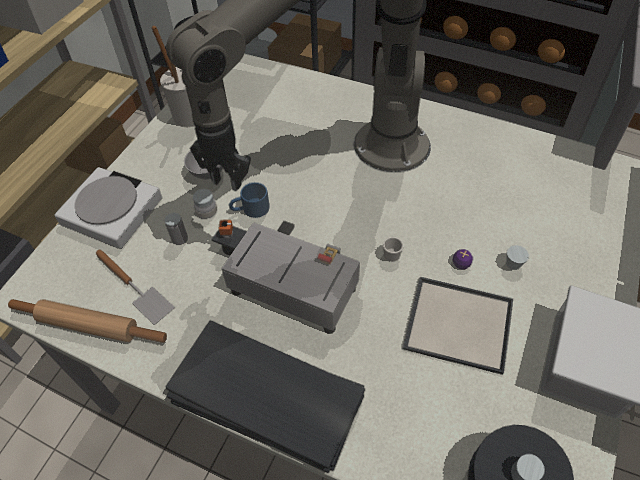

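The final picture shows the lid shut, the red hasp roller back over the catch at (325,257), the tray empty, and the other items where they stood. The robot is clear of everything.

```bash
python3 -c "
from bench import arm
print(arm.finish_job())"
```

```text
the job is handed in; nothing more can be done
None
```

The job is done in the order asked and handed in at about 68 s of the 210 s. There was no verdict from the system.

**What I did:** I screwed the foot down about 434°, swung the hasp forward and tipped the lid up. All three rolls from the tray went side by side on the chest floor. I then shut the lid and swung the hasp back over the catch. I left the purple look-alike alone.

**Last checks:**
- **Foot:** the sole is about 0.4 mm into the rubber by wrist-camera depth, so it is touching lightly. I judged this by height only, because the torque change was too small to feel.
- **Lid:** flat at 108 mm, with the lip at the same height as at the start.
- **Hasp:** the roller is within 1 mm of where it started, and the catch shows in the slot.
- **Rolls:** all three were upright, about 60 mm apart, when last seen before the lid was shut. The tray is empty.
- **Other items:** the egg cup, mug, shaker, mould and bowl read as unmoved to within about 6 mm. The network did not find the sugar jar in the last picture, but it is visible there in its place.

**What did not go cleanly:**
- **Lid opening:** the first lift left the lid at about 1.76 rad while the rolls went in, short of the 1.9 stop. I took it to about 1.87 just before closing.
- **Lid closing:** the first closing left the lip 3 mm high, so I pressed it shut with the fingertips. The wrist force reached about 76 N, under the 120 N limit.
- **Hasp:** the roller slipped out of the grip near the end of the swing back, and the hasp fell into place by itself.

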